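Load a ratchet hold-down

TASK

Clamp the square tube offcut in the ratchet hold-down: pull its arm up by the handle until the pawl by itself holds the pad clearly higher than the tube is tall, and let go. Then set the tube on the bed under the raised pad, lengthwise from front to back, centred and pushed home against the stop, and let go of it. Finally press the pawl's thumb lever so that the arm sinks until the pad rests on the tube, and release the lever so the pawl springs back; leave the pipe stub, the steel block and the tin where they stand.

Things in the scene. Friction and masses are not known exactly. Their poses are not given: they have to be found in the camera images.
- hold_down: ratchet hold-down fixed to the table: grey frame, steel arm. Origin at the centre of the underside of its 210 x 110 x 12 mm base plate; x runs from its open front to the column at the back, y to its left, z up. Column at x = 32 to 78 mm, y = -37 to 22 mm, 130 mm high, in which a toothed rail slides up and down. The rail carries the arm, which overhangs the bed
- rail (a joint): height of the pad's underside above the bed, m, 0 to 0.082. The pawl stops it from sinking at 0.006, 0.020, 0.034, 0.048, 0.062 and 0.076 (14 mm teeth, holds on the last one passed). The tube fits under it only at 0.062 or 0.076. Rail with arm weighs 0.7 kg and is damped (150 N s/m): pull up at 0.05 m/s or less, 10 to 20 N; freed, it sinks at 0.05 m/s
- pawl (a joint): pawl angle, rad, 0 = sprung in against the rail (locked), up to 0.4 = thumb lever pressed right down; above about 0.22 the rail is free to sink. About 2 to 5 N at the thumb plate press it down; it springs back by itself
- handle (a point): middle of the handle grip on top of the arm: a round bar 16 mm thick and 56 mm long along the hold-down's x, its centre 37 mm above the arm's top; moves up with the rail (0.198 m above the table + rail)
- pad (a point): centre of the underside of the rubber pad (34 x 42 mm). Foot and leg (x = -42 to -6 mm of the hold-down), the arm from 107 mm above it (x = -75 to 73 mm, y = +-15 mm) and the handle go up with the rail: an upright gripper has no room over the bed, so the tube must come in from the open front (the -x side) with the gripper leaning back 40 to 45 degrees
- thumb_plate (a point): centre of the upper face of the pawl's thumb plate (26 x 34 mm), on the lever that sticks out on the hold-down's right (its -y), 108 mm from the rail's middle and 114 mm above the table when locked; goes down about 36 mm over the full stroke, swinging about a pivot 85 mm nearer the rail and 31 mm lower
- bed (a point): point on top of the bed where the middle of the tube's underside belongs (axes as the hold-down's). The bed is 78 x 50 mm, its top 30 mm above the table; the stop at its back end has its face 37.5 mm behind this point and stands 24 mm above the bed
- tube: rusty offcut of square steel tube, 50 x 50 mm outside, 75 mm long, about 0.4 kg, lying on the table. Origin at the middle of its underside; its own y axis runs along its 75 mm length, z up; it is the same either way round. Grasp it across its 50 mm width at the middle of its length, above half its height, or it may swing down in the fingers
- pipe_stub: bystander: rusty pipe stub standing on end, 60 mm across, 60 mm high; origin at the middle of its underside
- steel_block: bystander: ground steel block 40 x 50 x 40 mm; origin at the middle of its underside
- tin: bystander: round blue tin with a pale lid, 70 mm across, 49 mm high; origin at the middle of its underside
Things that resemble listed ones, but are neither listed nor needed, are in the scene too. What is shaped like the tube but green or yellow is not meant.

How it is judged:
On the way, in this order (a step that is already met when the one before it is completed fails the run):
1. the arm is up on the pawl with the pad clear of the tube's height, nothing touching the hold-down (value of joint rail above 0.056 m and contact force between each of the arm, the fingers and hold_down below 0.1 N), for 0.2 s.
2. the tube lies home on the bed under the still raised pad, let go (value of joint rail above 0.056 m and x of tube in the frame of bed between -0.007 and 0.004 m and y of tube in the frame of bed between -0.009 and 0.009 m and z of tube in the frame of bed below 0.003 m and angle between the y axis of tube and the x axis of hold_down, either way round below 0.14 rad and contact force between the fingers and tube below 0.1 N), for 0.2 s.
At the end, for the whole second after the job is handed in: The tube lies flat on the bed, within 7 mm of the stop, within 9 mm of the bed's middle line and within 8 degrees of square; the pad has come down to rest on it (rail between 0.046 and 0.053 m), the pawl has sprung back in (below 0.08 rad), and all is still (value of joint rail between 0.046 and 0.053 m and velocity of joint rail below 0.005 m/s and value of joint pawl below 0.08 rad and x of tube in the frame of bed between -0.007 and 0.004 m and y of tube in the frame of bed between -0.009 and 0.009 m and z of tube in the frame of bed between -0.003 and 0.003 m and angle between the y axis of tube and the x axis of hold_down, either way round below 0.14 rad and linear speed of tube below 0.01 m/s); the robot touches nothing.
It fails at once if the pipe stub, the steel block or the tin is shifted by more than 30 mm (distance of any of pipe_stub, steel_block, tin from where it was at the start of the episode above 0.03 m).
It also fails if it takes over 72 s, if anything falls off the work surface, if the arm or the gripper's body presses on something with over 40 N, if the wrist force passes 120 N, or if a joint passes its speed limit or range.

ROBOT

A 6-joint arm with a two-finger parallel gripper is mounted at the origin on a cart in front of the work surface, level with it; the furniture and walls round the work are solid. World frame = base frame: x ahead of the robot, y to its left, z up, the work surface at z = 0. Lengths are in m, angles in rad, forces in N, time in s.
With the tool pointing down it reaches from about 0.4 to 0.925 m from the base axis. Payload 12.5 kg.
Tool frame: the origin (TCP) lies at the very end of the fingers, on their centre line; the grasp point (between the pads) lies 19 mm behind it (manip.grip_point_offset is the distance from the TCP to the grasp point, in m); z points along the fingers, y is the direction in which the jaws open and shut (so a half turn about z gives the same grasp; the last joint's range is limited). The gripper opens to 95 mm and grips with 3 to 60 N. Pads are 20 mm wide; open, the fingers measure 119 mm over their backs; the gripper's body (75 mm by 180 mm) begins 59 mm behind the grasp point.
Start: joints at [-1.231, 0.491, 1.559, -0, 1.092, -0.106], TCP at [0.27, -0.564, 0.215] pointing down, gripper open.
Joint ranges: [-3.1, 3.1], [-0.84, 2.19], [0.05, 2.79], [-1.13, 4.28], [0.06, 2.93], [-2.69, 2.69]. Speed limits (rad/s): [2.22, 2.22, 2.79, 3.14, 3.14, 3.14].

INTERFACE

Orientations are given as a rotation vector (axis times angle).
In Python, from bench import manip gives the robot as it stands. The module is installed in compiled form; this text tells all that it offers.
- The arm moves only by the tool drive_tool, never from a script. Its argument "moves" is a list of rows, each a list of 3 entries, a list of its own where there are three numbers: the gripper's target within -1 to 1 (fully open at 1, half-way at 0, shut at -1), then the shift along the tool's x, y, z in mm, then the turn, a rotation vector about the tool's x, y, z in rad. In form: [[jaw, [x, y, z], [rx, ry, rz]], ...]. A call has 1 to 20 rows; each row is the pose to reach, as a shift and turn from the pose measured when the call began, along the tool's axes at that moment; what a row does not reach only later rows make up. A row lasts 1/12 s, in which the tool goes at most 41.7 mm and 7.16 degrees, less where a joint would pass 70% of its speed; a pose out of reach is approached as far as the arm can. A call with a gripper value outside its range is refused whole. The fingers move at their own pace and stop on an object; "force" is the grip in N (left out, the last holds). Time passes only in rows, so rows that repeat a pose let the fingers close. It gives the time, the measured TCP pose, the force and the opening at its end, in the units of the state.
- manip.state(): the state, without advancing time (a new reading comes with each control period).
- manip.grab_frame(name): name is "scene" or "top" or "wrist"; returns the picture (420x560x3 uint8, blue, green, red); there is no depth.
- manip.calibration(name): a dict with "mtx" (3x3 intrinsics, pixels), "rvec" (rotation vector, rad) and "tvec" (3), from world to camera coordinates, as OpenCV has them. Camera axes: x right, y down, z forward; pixel columns grow to the right and rows downward; lengths in m; the calibration is good to about 2 mm. A picture is of the moment at which its call begins: read the wrist's pose just before it. calibration takes no time and is no camera call; for the wrist camera it gives the pose at the moment of the call.
- manip.sign_off(): hands the job in, once; it reports no verdict.
Trained networks look in the newest picture that a camera, given by its name, has taken for a name from the list of things; names that differ only in an ending like _2 or _b are one class to them, and where a whole thing is asked for, a point or a joint stands for the part that bears it (a point fixed in the world has none). Each returns a list of dicts, best first, with "conf" (0 to 1); they miss things now and then, are a little off and sometimes report something else, mostly with a low value. They report only what shows in the picture. A call takes as long as a camera call. They do not tell look-alikes from the thing itself.
- manip.spot_in(camera, name): "box" ([left, top, right, bottom] in pixels, round what is visible of it).
- manip.cut_out(camera, name): "region" (420x560 bool, what is visible of it) and "box" ([left, top, right, bottom] in pixels, round what is visible of it).
- manip.pinpoint(camera, name): "uv" ([column, row] in pixels: a listed point, or the origin of a listed thing).
The state is a dict: "time": time; "joint_pos": joint angles; "qvel": joint speeds; "effort": joint torques, N m; "eef_pos": TCP position; "eef_rot": TCP orientation; "contact_force": force on the tool from outside, world axes, zero at the start; "moment": the same for the moment, N m; "grip_width": opening from 0.0 (shut) to 1.0 (fully open).
Only numpy, scipy, OpenCV 4.12 (cv2) and the standard library are available. Lean on these libraries where they do the work, as an engineer would, in place of code of your own. Each camera call takes 0.05 s, during which the arm holds its last target.

## Working session

There is one attempt and no reset: what is moved stays moved. The work goes in short steps, Python scripts to look and compute and a tool call to move; the robot and the scene stay as the last step left them, time stands still between calls to the robot, and variables do not carry over. Pictures are saved under pics/ and viewed, and the job is handed in when it is done.

Besides the shell and the picture viewer there is one more tool, called after "Call:" as a command line: name --argument value ..., lists and objects as JSON in quotes. drive_tool: Moves the arm, as the interface text tells. Its arguments: {"type":"object","properties":{"moves":{"type":"array","items":{"type":"array"}},"force":{"type":"number"}},"required":["moves"]}

```bash
mkdir -p pics; python3 - <<'E'
from bench import manip
import cv2,numpy as np
print(manip.state())
for c in ("scene","top","wrist"):
    im=manip.grab_frame(c); cv2.imwrite(f"pics/{c}0.png",im)
    k=manip.calibration(c); print(c,k)
    R=cv2.Rodrigues(np.array(k['rvec'],float))[0]; print(-R.T@np.array(k['tvec']).ravel())
E
```

```text
{'time': 0.0, 'joint_pos': array([-1.23059139e+00,  4.91601377e-01,  1.55949774e+00,  4.43549261e-05,
        1.09173075e+00, -1.05569044e-01]), 'qvel': array([-0.00144345, -0.00065932, -0.00071961, -0.00073145,  0.00069255,
       -0.00059434]), 'effort': array([-4.52114373e-04, -6.12638998e+01, -2.58175921e+01,  6.92362594e-02,
        4.82550357e-02, -1.06609316e-04]), 'eef_pos': array([ 0.26942827, -0.56364025,  0.21401916]), 'eef_rot': array([-3.06268449e+00, -6.94132887e-01,  1.66024594e-04]), 'contact_force': array([ 1.28837032, -0.66237789,  0.57622598]), 'moment': array([ 0.0315987 ,  0.02011742, -0.03574468]), 'grip_width': 1.0007825183108074}
scene {'mtx': array([[501.86718198,   0.        , 279.52570732],
       [  0.        , 501.86718198, 217.45148602],
       [  0.        ,   0.        ,   1.        ]]), 'rvec': array([ 0.85445803, -2.34980204,  1.24533123]), 'tvec': array([0.47815262, 0.29371079, 1.10236181])}
[-0.14356527  0.87126455  0.86624743]
top {'mtx': array([[540.41530795,   0.        , 276.39558871],
       [  0.        , 540.41530795, 202.05427265],
       [  0.        ,   0.        ,   1.        ]]), 'rvec': array([ 2.12441606, -2.08950157,  0.22352073]), 'tvec': array([0.04121841, 0.59713033, 1.59701551])}
[0.24317812 0.04337509 1.68751448]
wrist {'mtx': array([[297.03920319,   0.        , 281.41028091],
       [  0.        , 297.03920319, 208.06654194],
       [  0.        ,   0.        ,   1.        ]]), 'rvec': array([-2.44847607,  1.54306589,  0.22208819]), 'tvec': array([-0.62411229, -0.03184043,  0.39251366])}
[ 0.34092309 -0.52939606  0.38484828]
```

View pics/scene0.png

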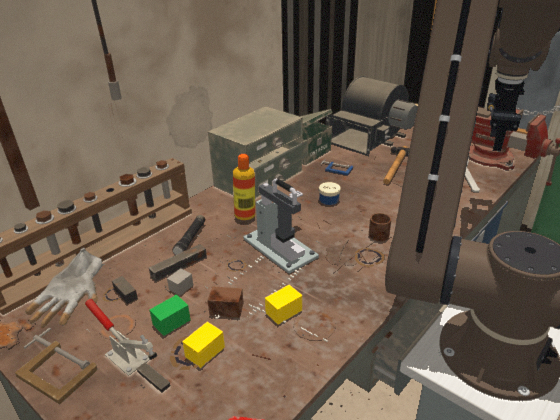

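View pics/top0.png

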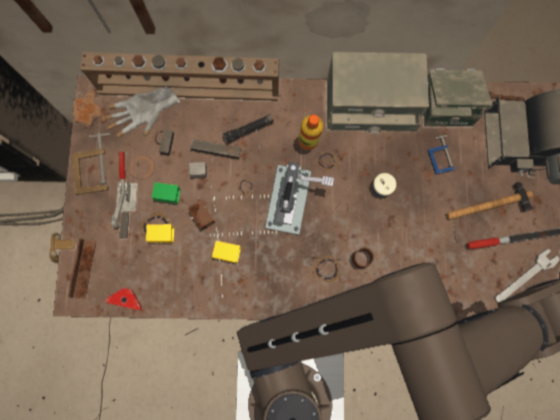

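View pics/wrist0.png

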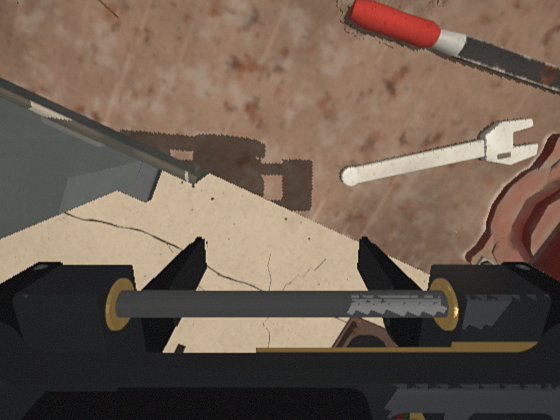

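The scene view shows the hold-down at about (285,225) and the rusty tube candidate at (226,303). The look-alikes are green (170,315), yellow (203,343) and yellow (284,305). In the top view they are rusty (202,217), green (166,192), and yellow (160,233) and (226,252). The pipe stub, another rusty thing, is at top (362,258).

```bash
cat > h.py <<'E'
from bench import manip
import cv2,numpy as np
from scipy.spatial.transform import Rotation as Ro
from scipy.optimize import least_squares
def cam(c):
    k=manip.calibration(c); R=cv2.Rodrigues(np.array(k['rvec'],float))[0]; t=np.array(k['tvec'],float).ravel()
    return np.array(k['mtx']),R,t
def proj(cm,P):
    K,R,t=cm; q=(np.atleast_2d(P)@R.T+t)@K.T; return q[:,:2]/q[:,2:]
def ray(cm,uv):
    K,R,t=cm; d=R.T@np.linalg.inv(K)@np.array([uv[0],uv[1],1.]); return -R.T@t,d/np.linalg.norm(d)
def onz(cm,uv,z):
    o,d=ray(cm,uv); return o+d*(z-o[2])/d[2]
def tri(obs):
    A=np.zeros((3,3));b=np.zeros(3)
    for cm,uv in obs:
        o,d=ray(cm,uv);M=np.eye(3)-np.outer(d,d);A+=M;b+=M@o
    return np.linalg.solve(A,b)
E
python3 - <<'E'
from h import *
S,T=cam("scene"),cam("top")
manip.grab_frame("scene");manip.grab_frame("top")
for n in ["handle","pad","thumb_plate","bed","hold_down","tube","pipe_stub","steel_block","tin"]:
    a=manip.pinpoint("scene",n);b=manip.pinpoint("top",n)
    print(n,[(np.round(q['uv'],1).tolist(),round(q['conf'],2)) for q in a],[(np.round(q['uv'],1).tolist(),round(q['conf'],2)) for q in b])
    if a and b: 
        p=tri([(S,a[0]['uv']),(T,b[0]['uv'])]);print("   ",p.round(4),proj(S,p)-a[0]['uv'])
s=cv2.imread('pics/scene0.png');t=cv2.imread('pics/top0.png')
cv2.imwrite('pics/sc.png',cv2.resize(s[160:360,120:340],None,fx=3.5,fy=3,interpolation=2)[:600,:770])
cv2.imwrite('pics/tc.png',cv2.resize(t[140:275,130:350],None,fx=3.5,fy=3.5,interpolation=2))
E
```

```text
handle [([282.5, 186.5], 0.64)] [([290.0, 188.2], 0.57), ([378.9, 187.5], 0.39)]
    [0.6054 0.012  0.2045] [[-0.47343131 -0.09347777]]
pad [([288.1, 236.3], 0.85)] [([286.8, 202.2], 0.71), ([199.5, 170.3], 0.61), ([378.5, 186.8], 0.47)]
    [0.5932 0.0153 0.0524] [[-2.39849721 -0.48038063]]
thumb_plate [([294.5, 194.9], 0.38)] [([329.4, 180.9], 0.52)]
    [ 0.6584 -0.1072  0.1018] [[0.78368749 0.14361167]]
bed [([289.5, 248.0], 0.85), ([295.1, 194.6], 0.4)] [([282.7, 207.1], 0.88)]
    [0.5816 0.0266 0.0244] [[-3.07059133 -0.62285203]]
hold_down [([287.2, 247.6], 0.7)] []
tube [([170.0, 324.0], 0.93), ([202.2, 355.8], 0.89), ([228.6, 309.3], 0.88)] [([226.8, 251.6], 0.97), ([164.8, 197.2], 0.89), ([199.5, 216.0], 0.79), ([158.9, 233.7], 0.67), ([286.5, 203.9], 0.58)]
    [ 0.5366  0.3085 -0.0151] [[56.03993676 -1.75026927]]
pipe_stub [([378.2, 235.6], 0.84)] [([360.4, 255.8], 0.77), ([285.2, 202.7], 0.67)]
    [ 0.4391 -0.2173 -0.0068] [[-1.65722067 -0.25843063]]
steel_block [([182.2, 286.7], 0.86)] [([198.4, 173.5], 0.61), ([283.0, 209.6], 0.49)]
    [0.6996 0.3046 0.0047] [[0.11673898 0.02357333]]
tin [([328.3, 199.7], 0.78)] [([380.4, 186.6], 0.93), ([330.3, 180.5], 0.55)]
    [ 0.6653 -0.2833 -0.0015] [[-0.58940129 -0.10071347]]
```

View pics/sc.png

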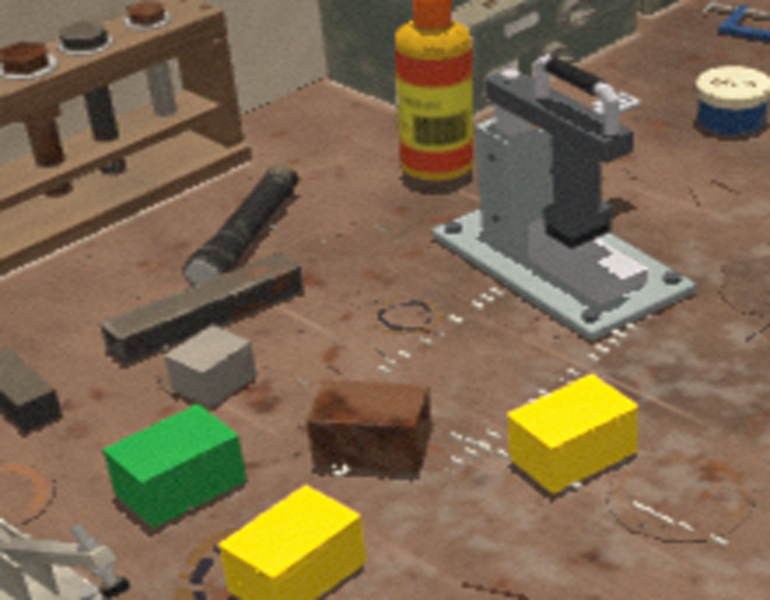

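View pics/tc.png

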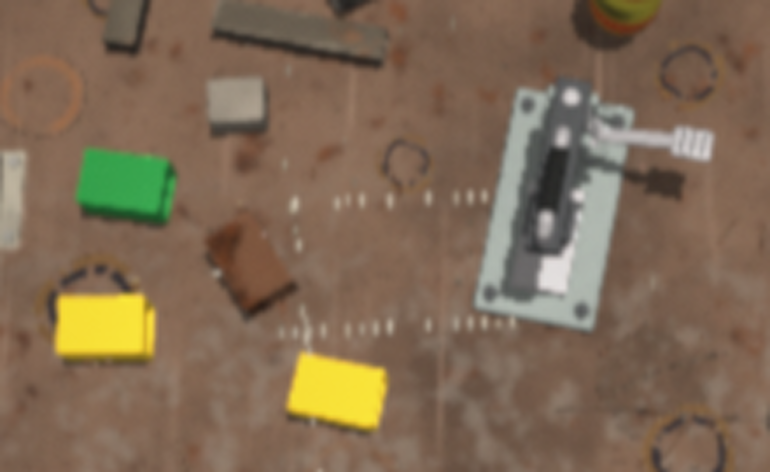

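```bash
python3 - <<'E'
from h import *
t=cv2.imread('pics/top0.png');s=cv2.imread('pics/scene0.png')
cv2.imwrite('pics/t_hd.png',cv2.resize(t[155:240,255:345],None,fx=7,fy=7,interpolation=0))
cv2.imwrite('pics/s_hd.png',cv2.resize(s[170:275,235:330],None,fx=5.7,fy=5.7,interpolation=0))
cv2.imwrite('pics/t_tu.png',cv2.resize(t[195:240,175:240],None,fx=12,fy=12,interpolation=0))
cv2.imwrite('pics/s_tu.png',cv2.resize(s[280:325,200:250],None,fx=13,fy=13,interpolation=0))
E
```

```text
(no output)
```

View pics/t_hd.png

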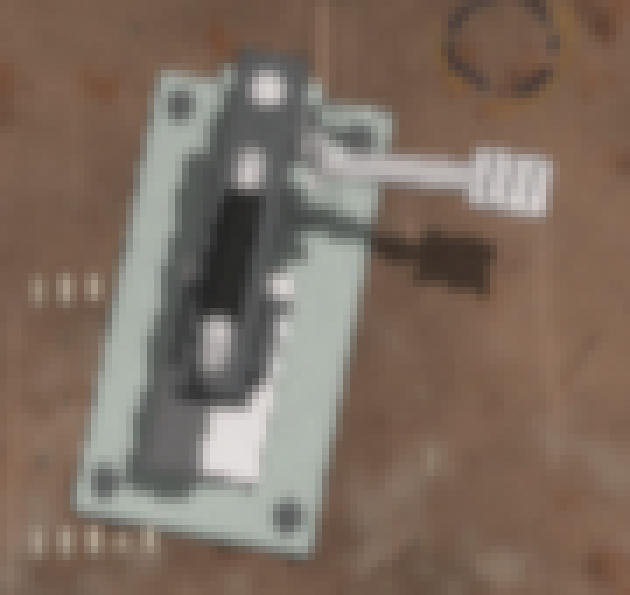

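View pics/s_hd.png

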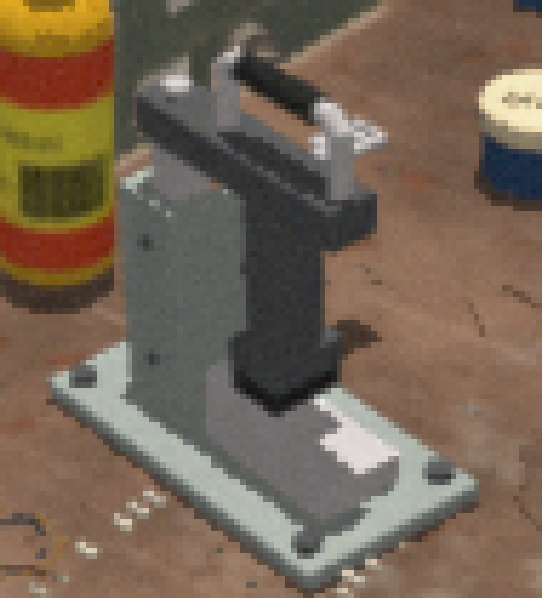

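View pics/t_tu.png

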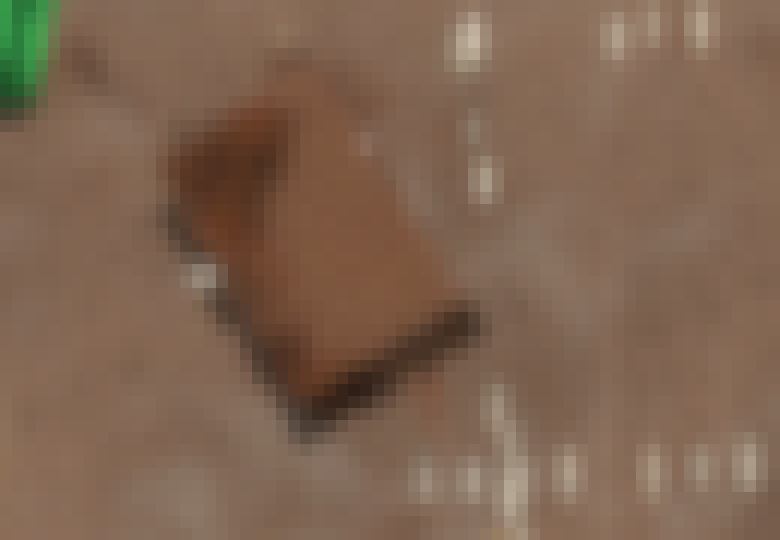

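View pics/s_tu.png

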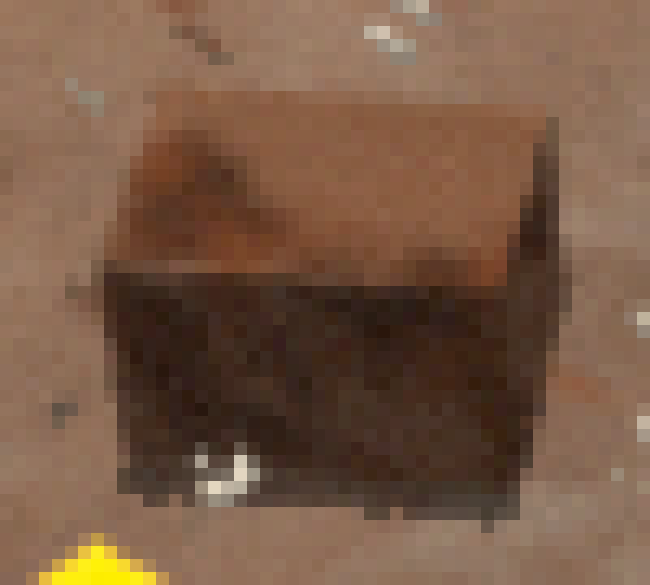

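```bash
python3 - <<'E'
from h import *
S,T=cam("scene"),cam("top")
tp=lambda u,o,f: np.array(u)/f-.5+np.array(o)
def fit(obs,x0):
    # obs: (cam, local xyz, uv)
    def r(p,full=False):
        c,s=np.cos(p[2]),np.sin(p[2]);out=[]
        for cm,L,uv in obs:
            w=[p[0]+c*L[0]-s*L[1],p[1]+s*L[0]+c*L[1],L[2]]
            out.append(proj(cm,w)[0]-uv)
        return np.concatenate(out)
    q=least_squares(r,x0);return q.x,r(q.x).reshape(-1,2).round(1)
h=lambda u:tp(u,(255,155),7); g=lambda u:tp(u,(235,170),5.7)
ob=[(T,(.105,.055,.012),h((157,72))),(T,(.105,-.055,.012),h((393,107))),(T,(-.105,-.055,.012),h((312,552))),(T,(-.105,.055,.012),h((75,510))),
(S,(.105,.055,.012),g((50,376))),(S,(-.105,.055,.012),g((300,576))),(S,(-.105,-.055,.012),g((478,482)))]
p,r=fit(ob,[.6,0,0]);print("hd",p,r.tolist())
for o in (ob[:4],ob[4:]): print(fit(o,[.6,0,0])[0])
h=lambda u:tp(u,(175,195),12); g=lambda u:tp(u,(200,280),13)
a,b=.025,.0375
# local x = width, y=length
for yaw0 in (0.6,):
  ob=[(T,(a,-b,.05),h((455,300))),(T,(-a,-b,.05),h((300,390))),(T,(a,b,.05),h((285,60))),(T,(-a,b,.05),h((165,165))),
   (S,(a,b,.05),g((155,92))),(S,(-a,b,.05),g((105,270))),(S,(-a,-b,.05),g((510,285))),(S,(a,-b,.05),g((555,108))),(S,(-a,b,0),g((120,497))),(S,(-a,-b,0),g((515,522)))]
  p2,r=fit(ob,[.6,.3,yaw0]);print("tube",p2,r.tolist())
  for o in (ob[:4],ob[4:]): print(fit(o,[.6,.3,yaw0])[0])
h=lambda u:tp(u,(255,155),7); g=lambda u:tp(u,(235,170),5.7)
c,s=np.cos(p[2]),np.sin(p[2]);R=np.array([[c,-s,0],[s,c,0],[0,0,1]])
for n,u,v in (("thumb",(510,182),(350,135)),("handle",(228,252),(282,85))):
    w=tri([(T,h(u)),(S,g(v))]);print(n,w,"local",R.T@(w-np.r_[p[:2],0]),proj(T,w)-h(u))
E
```

```text
hd [ 0.61919862  0.01497746 -0.17659071] [[0.3, -0.5], [0.2, 0.8], [-0.2, 0.7], [-0.8, 0.1], [-1.5, -0.4], [0.8, -0.6], [0.0, -0.8]]
[ 0.62020443  0.01463691 -0.16250984]
[ 0.61660623  0.01553793 -0.20431676]
tube [ 0.55629454  0.28774815 -0.95184521] [[0.5, 0.3], [-0.2, 1.9], [1.5, 0.7], [-2.1, 0.9], [-0.4, -0.1], [-0.9, 0.3], [-0.6, 0.6], [-0.8, -0.0], [0.1, -1.8], [0.4, -2.2]]
[ 0.55937752  0.28765673 -0.94970438]
[ 0.55418349  0.28848599 -0.95916658]
thumb [ 0.65349311 -0.1020118   0.11274573] local [ 0.05431316 -0.10914522  0.11274573] [[0.24224275 0.38525585]]
handle [0.5944972  0.019897   0.21851295] local [-0.02518151  0.00050363  0.21851295] [[0.41894384 0.64646593]]
```

```bash
cat >> h.py <<'E'
HD=np.array([.6192,.0150]);HY=-.1766
def hl2w(L,hd=None,hy=None):
    h=HD if hd is None else hd; y=HY if hy is None else hy
    c,s=np.cos(y),np.sin(y);L=np.asarray(L,float);return np.array([h[0]+c*L[0]-s*L[1],h[1]+s*L[0]+c*L[1],L[2]])
def w2hl(W):
    c,s=np.cos(HY),np.sin(HY);d=np.asarray(W,float)[:2]-HD;return np.array([c*d[0]+s*d[1],-s*d[0]+c*d[1],W[2]])
def pose():
    st=manip.state();return np.array(st['eef_pos']),Ro.from_rotvec(st['eef_rot'])
def toolR(fwd_yaw,lean,camback=True):
    # tool z leaning: points down and toward fwd_yaw by lean; jaw y horizontal
    f=np.array([np.cos(fwd_yaw),np.sin(fwd_yaw),0]);z=np.sin(lean)*f-np.cos(lean)*np.array([0,0,1])
    side=np.array([-np.sin(fwd_yaw),np.cos(fwd_yaw),0])
    y=side if camback else -side   # sign fixed below
    x=np.cross(y,z);return Ro.from_matrix(np.c_[x,y,z])
def delta(P,Rt,ref=None):
    p,R=ref or pose();return (R.inv().apply(np.asarray(P)-p)*1000).round(1).tolist(),(R.inv()*Rt).as_rotvec().round(4).tolist()
E
python3 - <<'E'
from h import *
p,R=pose();print(R.as_matrix().round(3))
K,Rc,t=cam("wrist");cp=-Rc.T@t
print("cam in tool",R.inv().apply(cp-p).round(4),(R.inv()*Ro.from_matrix(Rc.T)).as_matrix().round(3))
S,T=cam("scene"),cam("top")
print("bed",w2hl(onz(S,(289.5,248),.03)),w2hl(onz(T,(282.7,207.1),.03)))
# bed front corners: top crop (135,480),(255,487) ; z=.03
for u in ((135,480),(258,485)): print("bedfront",w2hl(onz(T,np.array(u)/7-.5+[255,155],.03)))
for u in ((300,502),(398,455)): print("bedfront S",w2hl(onz(S,np.array(u)/5.7-.5+[235,170],.03)))
# bottle
print("bottle base S front",onz(S,(245,220),0),"cap top T",[onz(T,(312,122),z).round(3) for z in (.18,.2,.22)])
for cb in (True,False):
  q=toolR(HY,0,cb);print(cb,"tool x",q.as_matrix()[:,0])
E
```

```text
[[ 0.902  0.431 -0.   ]
 [ 0.431 -0.902 -0.   ]
 [-0.     0.    -1.   ]]
cam in tool [ 0.0793 -0.0003 -0.1707] [[ 0.    -0.96  -0.28 ]
 [ 1.     0.    -0.001]
 [ 0.001 -0.28   0.96 ]]
bed [-0.05247977  0.00492368  0.03      ] [-0.0336016   0.01051467  0.03      ]
bedfront [-0.08877638  0.0281159   0.03      ]
bedfront [-0.08049757 -0.0259787   0.03      ]
bedfront S [-0.08071902  0.03707698  0.03      ]
bedfront S [-0.08366003 -0.02188854  0.03      ]
bottle base S front [ 0.79273299 -0.02471494  0.        ] cap top T [array([ 0.815, -0.05 ,  0.18 ]), array([ 0.807, -0.049,  0.2  ]), array([ 0.799, -0.048,  0.22 ])]
True tool x [-0.98444671  0.17568348  0.        ]
False tool x [ 0.98444671 -0.17568348  0.        ]
```

```bash
python3 - <<'E'
from h import *
print(delta(hl2w([-.06,0,.36]),toolR(HY,0)))
E
```

```text
([516.4, -406.5, -145.4], [-0.0, 0.0, -2.5192])
```

Call:
drive_tool --moves '[[1,[0,0,-80],[0,0,-0.12]],[1,[60,-50,-140],[0,0,-0.24]],[1,[100,-80,-145],[0,0,-0.36]],[1,[130,-102,-145],[0,0,-0.48]],[1,[160,-126,-145],[0,0,-0.6]],[1,[190,-150,-145],[0,0,-0.72]],[1,[220,-173,-145],[0,0,-0.84]],[1,[250,-197,-145],[0,0,-0.96]],[1,[280,-220,-145],[0,0,-1.08]],[1,[310,-244,-145],[0,0,-1.2]],[1,[335,-264,-145],[0,0,-1.32]],[1,[360,-283,-145],[0,0,-1.44]],[1,[385,-303,-145],[0,0,-1.56]],[1,[410,-323,-145],[0,0,-1.68]],[1,[435,-342,-145],[0,0,-1.8]],[1,[455,-358,-145],[0,0,-1.92]],[1,[475,-374,-145],[0,0,-2.04]],[1,[490,-386,-145],[0,0,-2.16]],[1,[505,-398,-145],[0,0,-2.28]],[1,[516,-406,-145],[0,0,-2.4]]]'

```text
time: 2.82
eef_pos: [0.5604, 0.0265, 0.3596]
eef_rot: [0.452, 3.109, 0.0]
contact_force: [0.2, 0.8, -0.5]
grip_width: 1.002
```

Call:
drive_tool --moves '[[1,[0,0,0],[0,0,-0.12]],[1,[0,0,0],[0,0,-0.12]],[1,[0,0,0],[0,0,-0.12]]]'

```text
time: 3.07
eef_pos: [0.5603, 0.0266, 0.3595]
eef_rot: [-0.27, -3.13, -0.0]
contact_force: [0.4, 0.2, -0.7]
grip_width: 0.996
```

```bash
cat >> h.py <<'E'
def shot(name,fn,crop=None):
    cm=cam(name);im=manip.grab_frame(name);cv2.imwrite('pics/'+fn,im)
    np.savez('pics/'+fn+'.npz',K=cm[0],R=cm[1],t=cm[2]);return im,cm
def ld(fn):
    d=np.load('pics/'+fn+'.npz');return d['K'],d['R'],d['t']
E
python3 - <<'E'
from h import *
st=manip.state();print(st['time'],st['joint_pos'].round(3),st['eef_pos'].round(4))
p,R=pose();print(delta(hl2w([-.06,0,.36]),toolR(HY,0)))
shot("wrist","w1.png")
for n in ["handle","pad","thumb_plate","bed","hold_down"]:
  print(n,[(np.round(q['uv'],1).tolist(),round(q['conf'],2)) for q in manip.pinpoint("wrist",n)])
E
```

```text
3.0667 [-0.07   0.284  1.499  0.     1.359 -1.469] [0.5603 0.0266 0.3595]
([0.0, -1.0, -0.5], [0.0, -0.0001, 0.0044])
handle [([275.3, 228.7], 0.62)]
pad [([278.8, 194.6], 0.75)]
thumb_plate [([207.4, 251.9], 0.79), ([132.4, 247.8], 0.6)]
bed [([278.5, 182.4], 0.88)]
hold_down [([277.8, 201.4], 0.72), ([208.9, 253.8], 0.15)]
```

View pics/w1.png

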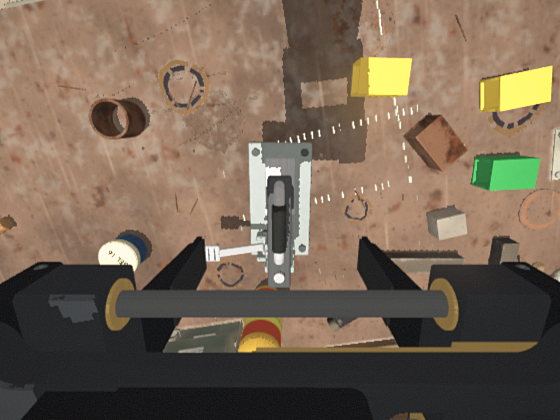

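```bash
python3 - <<'E'
from h import *
w=cv2.imread('pics/w1.png')
cv2.imwrite('pics/w1a.png',cv2.resize(w[130:300,190:330],None,fx=3.5,fy=3.5,interpolation=0))
cv2.imwrite('pics/w1b.png',cv2.resize(w[100:180,390:480],None,fx=7,fy=7,interpolation=0))
E
```

```text
(no output)
```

View pics/w1a.png

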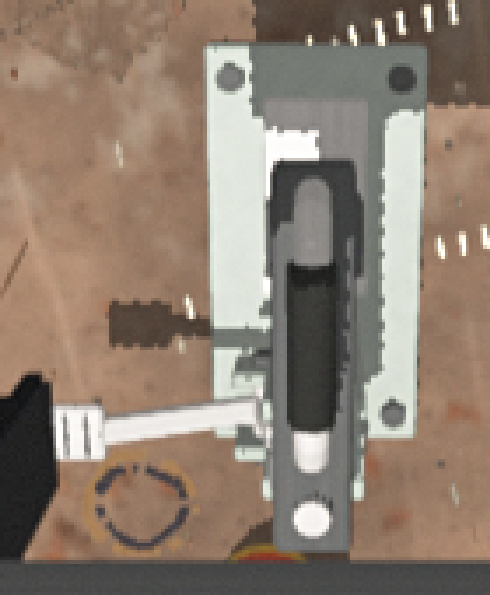

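View pics/w1b.png

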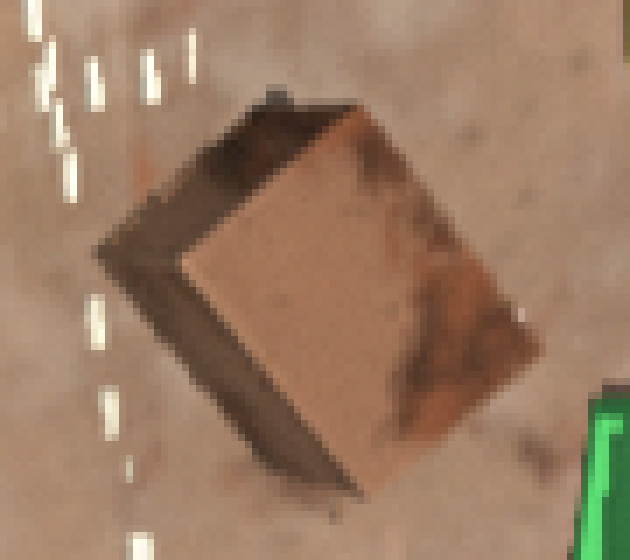

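```bash
python3 - <<'E'
from h import *
W=ld('w1.png')
S,T=cam("scene"),cam("top")
def fit(obs,x0):
    def r(p):
        c,s=np.cos(p[2]),np.sin(p[2]);out=[]
        for cm,L,uv in obs:
            w=[p[0]+c*L[0]-s*L[1],p[1]+s*L[0]+c*L[1],L[2]]
            out.append(proj(cm,w)[0]-uv)
        return np.concatenate(out)
    q=least_squares(r,x0);return q.x,r(q.x).reshape(-1,2).round(1).tolist()
a=lambda u:np.array(u)/3.5-.5+[190,130]
b=lambda u:np.array(u)/7-.5+[390,100]
ob=[(W,(-.105,-.055,.012),a((204,43))),(W,(-.105,.055,.012),a((427,47))),(W,(.105,.055,.012),a((413,437)))]
print("hd",fit(ob,[.6,0,-.17]))
x,y=.025,.0375
ob=[(W,(-x,-y,.05),b((180,260))),(W,(x,-y,.05),b((365,495))),(W,(x,y,.05),b((540,350))),(W,(-x,y,.05),b((360,105))),(W,(-x,-y,0),b((95,250))),(W,(x,-y,0),b((270,465))),(W,(-x,y,0),b((275,102)))]
print("tube",fit(ob,[.56,.29,-.95]))
u=a((312,346));h2=np.array((228,252))/7-.5+[255,155];s2=np.array((282,85))/5.7-.5+[235,170]
w=tri([(W,u),(S,s2)]);print("handle W+S",w,w2hl(w));w=tri([(W,u),(S,s2),(T,h2)]);print(w,w2hl(w)); print(w2hl(onz(W,u,.218)))
for v in ((262,100),(368,100)):print("bedfront",w2hl(onz(W,a(v),.03)))
print("thumb",w2hl(onz(W,a((78,432)),.114)))
print("bed",w2hl(onz(W,(278.5,182.4),.03)),"pad",[w2hl(onz(W,(278.8,194.6),z)).round(4) for z in(.03,.05)])
E
```

```text
hd (array([ 0.61868245,  0.01302161, -0.18269372]), [[-0.4, -0.0], [0.4, -0.5], [0.0, 0.7]])
tube (array([0.55610344, 0.28544856, 0.61652674]), [[-2.1, 10.7], [-9.4, -0.8], [4.0, -13.8], [10.8, -2.3], [-2.1, 9.7], [-9.5, -0.9], [6.8, -1.0]])
handle W+S [0.59452283 0.01762251 0.21720964] [-0.02475409 -0.00175365  0.21720964]
[0.59483304 0.01904999 0.21802478] [-0.02469949 -0.00029387  0.21802478]
[-0.02450432 -0.00131878  0.218     ]
bedfront [-0.08011019 -0.02680827  0.03      ]
bedfront [-0.08033351  0.02383017  0.03      ]
thumb [ 0.05410666 -0.10407743  0.114     ]
bed [-0.03887586 -0.00308897  0.03      ] pad [array([-0.0174, -0.0025,  0.03  ]), array([-0.0223, -0.0024,  0.05  ])]
```

```bash
python3 - <<'E'
from h import *
W=ld('w1.png');S,T=cam("scene"),cam("top")
def fit(obs,x0,hs=False):
    def r(p):
        c,s=np.cos(p[2]),np.sin(p[2]);out=[]
        for cm,L,uv in obs:
            w=[p[0]+c*L[0]-s*L[1],p[1]+s*L[0]+c*L[1],L[2]*(p[3]/.05 if len(p)>3 else 1)]
            out.append(proj(cm,w)[0]-uv)
        return np.concatenate(out)
    q=least_squares(r,x0);return q.x,r(q.x).reshape(-1,2).round(1).tolist()
b=lambda u:np.array(u)/7-.5+[390,100]
x,y=.025,.0375
ob=[(W,(x,-y,.05),b((180,260))),(W,(x,y,.05),b((365,495))),(W,(-x,y,.05),b((540,350))),(W,(-x,-y,.05),b((360,105))),(W,(x,-y,0),b((95,250))),(W,(x,y,0),b((270,465))),(W,(-x,-y,0),b((275,102)))]
print("tubeW",fit(ob,[.56,.29,-.95]))
g=lambda u:np.array(u)/13-.5+[200,280]
ob+=[(S,(x,y,.05),g((555,108))),(S,(-x,y,.05),g((155,92))),]
ob2=[(S,(-x,y,.05),g((155,92))),]
a_,b_=x,y
obS=[(S,(a_,b_,.05),g((155,92))),(S,(-a_,b_,.05),g((105,270))),(S,(-a_,-b_,.05),g((510,285))),(S,(a_,-b_,.05),g((555,108))),(S,(-a_,b_,0),g((120,497))),(S,(-a_,-b_,0),g((515,522)))]
print("S",fit(obS,[.56,.29,-.95,.05]))
print("W+S",fit(ob[:7]+obS,[.56,.29,-.95,.05]))
E
```

```text
tubeW (array([ 0.55852053,  0.28565345, -1.00110793]), [[-0.1, -0.5], [0.4, 0.8], [1.7, 0.5], [0.9, -0.9], [-0.4, -0.5], [-0.6, 0.6], [-2.2, 0.2]])
S (array([ 0.5506344 ,  0.29139411, -0.96304217,  0.05638485]), [[-0.0, -0.5], [-0.7, 0.1], [-0.3, 0.6], [-0.3, -0.1], [0.5, -0.0], [0.9, -0.2]])
W+S (array([ 0.55806501,  0.28642153, -0.98899726,  0.04722249]), [[-0.5, -0.6], [0.3, 0.2], [1.3, -0.4], [0.1, -1.2], [-0.1, -0.5], [0.1, 0.3], [-2.1, -0.1], [0.1, -0.2], [-1.1, 0.1], [-1.2, 1.3], [-0.6, 0.7], [-0.2, -2.9], [-0.2, -2.5]])
```

```bash
sed -i 's/^HD=.*/HD=np.array([.6190,.0138]);HY=-.180/' h.py; python3 - <<'E'
from h import *
print(delta(hl2w([-.025,-.0005,.200]),toolR(HY,0)))
E
```

```text
([-34.9, -2.5, 159.7], [0.0001, 0.0002, 0.0091])
```

Call:
drive_tool --moves '[[1,[-20,-2,30],[0,0,0.009]],[1,[-35,-2,65],[0,0,0.009]],[1,[-35,-2,100],[0,0,0.009]],[1,[-35,-2,130],[0,0,0.009]],[1,[-35,-2,150],[0,0,0.009]],[1,[-35,-2,159],[0,0,0.009]],[1,[-35,-2,159],[0,0,0.009]],[-0.5,[-35,-2,159],[0,0,0.009]],[-1,[-35,-2,159],[0,0,0.009]],[-1,[-35,-2,159],[0,0,0.009]],[-1,[-35,-2,159],[0,0,0.009]],[-1,[-35,-2,159],[0,0,0.009]],[-1,[-35,-2,159],[0,0,0.009]],[-1,[-35,-2,159],[0,0,0.009]]]' --force 50

```text
time: 4.53
eef_pos: [0.5946, 0.0183, 0.201]
eef_rot: [0.282, 3.128, 0.0]
contact_force: [-0.3, 0.3, 0.1]
grip_width: 0.565
```

```bash
python3 - <<'E'
from h import *
st=manip.state();print(st['contact_force'],st['grip_width'],st['grip_width']*95,st['eef_pos'])
shot("scene","s2.png");im=cv2.imread('pics/s2.png');cv2.imwrite('pics/s2a.png',cv2.resize(im[120:270,220:340],None,fx=4.5,fy=4,interpolation=2))
E
```

```text
[-0.31667719  0.31164201  0.06075954] 0.565495968820408 53.72211703793876 [0.59457234 0.01827176 0.20097604]
```

View pics/s2a.png

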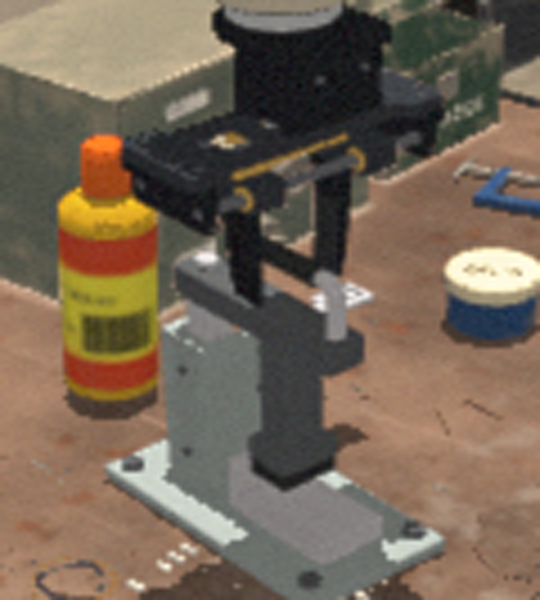

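Call:
drive_tool --moves '[[-1,[0,0,0],[0,0,0]],[-1,[0,0,0],[0,0,0]],[-1,[0,0,0],[0,0,0]],[-1,[0,0,0],[0,0,0]],[-1,[0,0,0],[0,0,0]],[-1,[0,0,0],[0,0,0]],[-1,[0,0,0],[0,0,0]],[-1,[0,0,0],[0,0,0]],[-1,[0,0,0],[0,0,0]]]' --force 50

```text
time: 5.33
eef_pos: [0.5944, 0.0175, 0.2008]
eef_rot: [0.282, 3.129, -0.002]
contact_force: [-0.8, -5.9, 0.1]
grip_width: 0.156
```

Call:
drive_tool --moves '[[-1,[0,0,-2],[0,0,0]],[-1,[0,0,-5],[0,0,0]],[-1,[0,0,-8],[0,0,0]],[-1,[0,0,-11],[0,0,0]],[-1,[0,0,-14],[0,0,0]],[-1,[0,0,-17],[0,0,0]],[-1,[0,0,-20],[0,0,0]],[-1,[0,0,-23],[0,0,0]],[-1,[0,0,-26],[0,0,0]],[-1,[0,0,-29],[0,0,0]],[-1,[0,0,-32],[0,0,0]]]' --force 50

```text
time: 6.25
eef_pos: [0.5943, 0.0174, 0.2323]
eef_rot: [-0.282, -3.128, 0.002]
contact_force: [5.9, -2.1, -17.2]
grip_width: 0.158
```

```bash
python3 - <<'E'
from h import *
st=manip.state();print(st['contact_force'],st['grip_width'],st['eef_pos'])
shot("scene","s3.png");im=cv2.imread('pics/s3.png');cv2.imwrite('pics/s3a.png',cv2.resize(im[120:270,220:340],None,fx=4.5,fy=4,interpolation=2))
E
```

```text
[  5.85701289  -2.14552959 -17.20723592] 0.15804890700682936 [0.59430545 0.01738513 0.23227008]
```

View pics/s3a.png

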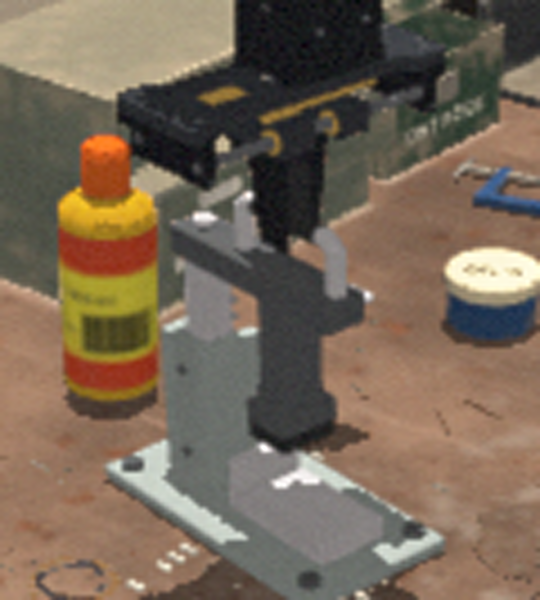

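Call:
drive_tool --moves '[[-1,[0,0,-3],[0,0,0]],[-1,[0,0,-6],[0,0,0]],[-1,[0,0,-9],[0,0,0]],[-1,[0,0,-12],[0,0,0]],[-1,[0,0,-15],[0,0,0]],[-1,[0,0,-18],[0,0,0]],[-1,[0,0,-21],[0,0,0]],[-1,[0,0,-24],[0,0,0]],[-1,[0,0,-26.5],[0,0,0]],[-1,[0,0,-26.5],[0,0,0]],[-1,[0,0,-26.5],[0,0,0]]]' --force 50

```text
time: 7.22
eef_pos: [0.5943, 0.0174, 0.2599]
eef_rot: [0.282, 3.129, -0.002]
contact_force: [1.6, -2.4, -6.6]
grip_width: 0.154
```

```bash
python3 - <<'E'
from h import *
st=manip.state();print(st['contact_force'],st['grip_width'],st['eef_pos'])
im,S=shot("scene","s4.png");cv2.imwrite('pics/s4a.png',cv2.resize(im[120:270,220:340],None,fx=4.5,fy=4,interpolation=2))
q=manip.pinpoint("scene","pad");print(q)
for r in (.05,.062,.076,.08): print(r,proj(S,hl2w([-.024,0,.03+r])))
E
```

```text
[ 1.63140318 -2.38510337 -6.56178325] 0.15393878489133436 [0.59433965 0.01737914 0.25992593]
[{'uv': [288.0, 218.7], 'conf': 0.85}]
0.05 [[284.27053321 227.80120148]]
0.062 [[284.19440151 224.19035066]]
0.076 [[284.10464041 219.93307055]]
0.08 [[284.07880601 218.70777066]]
```

View pics/s4a.png

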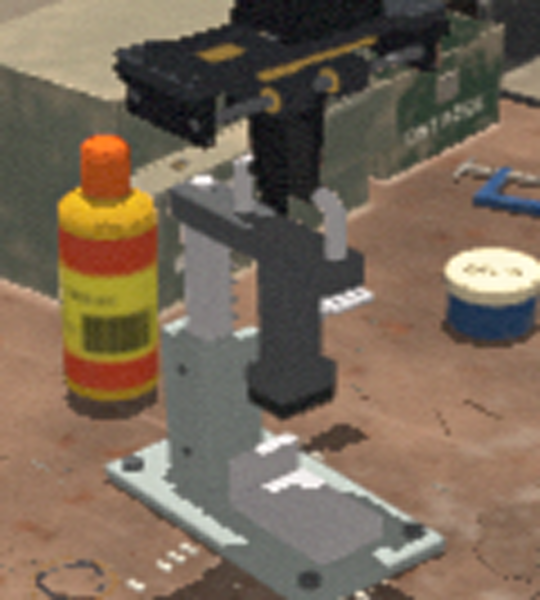

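Call:
drive_tool --moves '[[0.2,[0,0,0],[0,0,0]],[0.2,[0,0,0],[0,0,0]],[0.2,[0,0,0],[0,0,0]],[0.2,[0,0,0],[0,0,0]],[0.2,[0,0,0],[0,0,0]],[0.2,[0,0,0],[0,0,0]],[1,[0,0,-20],[0,0,0]],[1,[0,0,-50],[0,0,0]],[1,[30,0,-80],[0,0,0]],[1,[70,0,-80],[0,0,0]],[1,[110,0,-80],[0,0,0]],[1,[110,0,-80],[0,0,0]]]'

```text
time: 8.32
eef_pos: [0.4806, 0.0383, 0.3406]
eef_rot: [-0.28, -3.128, 0.002]
contact_force: [1.5, -1.2, 1.6]
grip_width: 0.941
```

```bash
python3 - <<'E'
from h import *
st=manip.state();print(st['contact_force'],st['grip_width'],st['eef_pos'],st['time'])
im,S=shot("scene","s5.png");cv2.imwrite('pics/s5a.png',cv2.resize(im[120:270,220:340],None,fx=5,fy=4,interpolation=0))
im,W=shot("wrist","w5.png")
for n in ("pad","handle","bed"): print(n,manip.pinpoint("scene",n),manip.pinpoint("wrist",n))
E
```

```text
[ 1.46609762 -1.16460651  1.56825022] 0.9410515322885202 [0.48063826 0.0383052  0.34059717] 8.3167
pad [{'uv': [287.3, 222.9], 'conf': 0.85}] [{'uv': [279.0, 257.0], 'conf': 0.67}]
handle [{'uv': [283.7, 166.7], 'conf': 0.85}, {'uv': [225.3, 308.2], 'conf': 0.32}] [{'uv': [282.1, 329.5], 'conf': 0.61}]
bed [{'uv': [288.0, 248.2], 'conf': 0.67}] [{'uv': [281.0, 230.6], 'conf': 0.83}]
```

View pics/s5a.png

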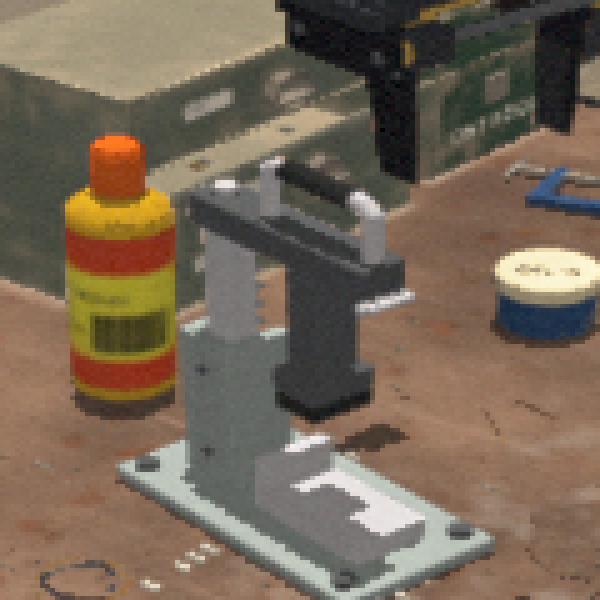

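View pics/w5.png

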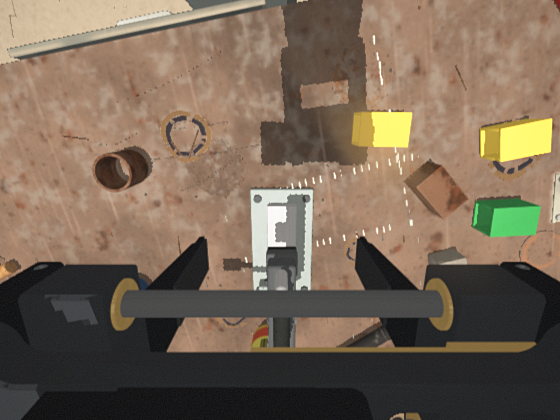

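```bash
python3 - <<'E'
from h import *
S=ld('s5.png');W=ld('w5.png');im=cv2.imread('pics/s5.png')
for r in (.062,.076,.079): print(r,proj(S,hl2w([-.025,0,.198+r])),proj(S,hl2w([-.045,.021,.03+r])),proj(W,hl2w([-.075,-.015,.131+r])),proj(W,hl2w([-.075,.015,.131+r])))
w=cv2.imread('pics/w5.png')
cv2.imwrite('pics/w5a.png',cv2.resize(w[180:300,230:330],None,fx=5,fy=5,interpolation=0))
cv2.imwrite('pics/w5b.png',cv2.resize(w[140:240,390:490],None,fx=6,fy=6,interpolation=0))
E
```

```text
0.062 [[283.29483196 169.82376012]] [[283.12646952 230.45105294]] [[268.70165935 248.12099798]] [[294.48502617 248.15220954]]
0.076 [[283.19291597 164.91831072]] [[283.02885709 226.15194547]] [[268.18359361 253.27403054]] [[295.00941495 253.3065025 ]]
0.079 [[283.17091417 163.85931386]] [[283.00779244 225.22420276]] [[268.06708164 254.43293748]] [[295.12734896 254.46569289]]
```

View pics/w5a.png

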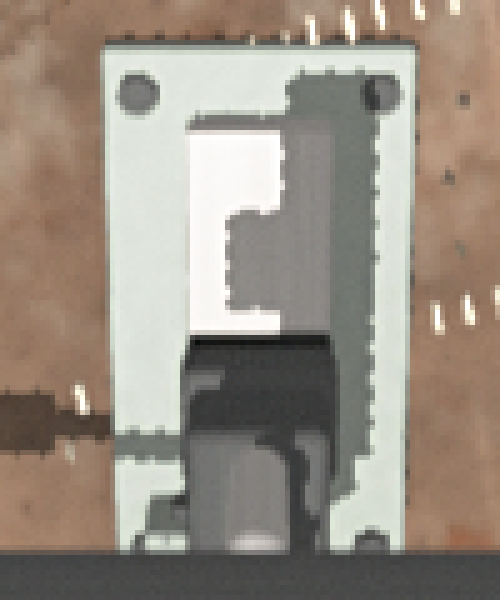

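View pics/w5b.png

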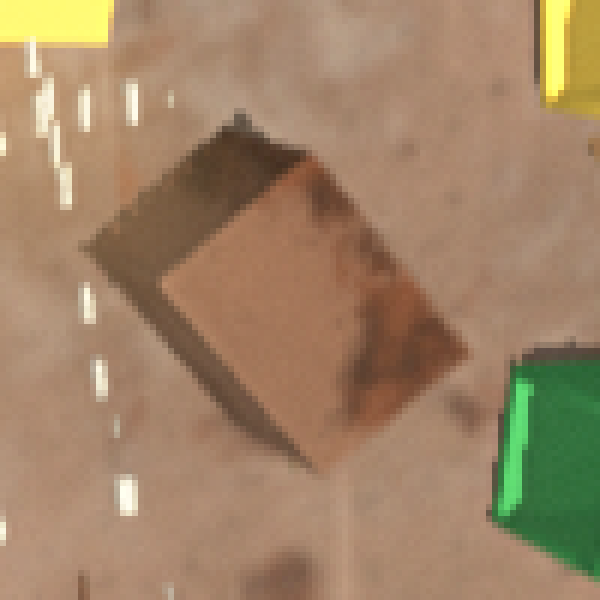

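```bash
cat >> h.py <<'E'
def fit(obs,x0):
    def r(p):
        c,s=np.cos(p[2]),np.sin(p[2]);out=[]
        for cm,L,uv in obs:
            w=[p[0]+c*L[0]-s*L[1],p[1]+s*L[0]+c*L[1],L[2]*(p[3]/.05 if len(p)>3 else 1)]
            out.append(proj(cm,w)[0]-uv)
        return np.concatenate(out)
    q=least_squares(r,x0,loss='soft_l1');return q.x.round(4),r(q.x).reshape(-1,2).round(1).tolist()
E
python3 - <<'E'
from h import *
W=ld('w5.png');V=ld('w1.png')
a=lambda u:np.array(u)/5-.5+[230,180]
for v in ((190,131),(332,131)):print("bedfront",w2hl(onz(W,a(v),.03)).round(4))
for v in ((104,46),(418,46)):print("base",w2hl(onz(W,a(v),.012)).round(4))
b=lambda u:np.array(u)/6-.5+[390,140]
c=lambda u:np.array(u)/7-.5+[390,100]
x,y=.025,.0375
o5=[(W,(x,-y,.05),b((162,282))),(W,(x,y,.05),b((318,472))),(W,(-x,y,.05),b((468,352))),(W,(-x,-y,.05),b((308,155))),(W,(x,-y,0),b((85,247))),(W,(-x,-y,0),b((240,118)))]
o1=[(V,(x,-y,.05),c((180,260))),(V,(x,y,.05),c((365,495))),(V,(-x,y,.05),c((540,350))),(V,(-x,-y,.05),c((360,105))),(V,(x,-y,0),c((95,250))),(V,(x,y,0),c((270,465))),(V,(-x,-y,0),c((275,102)))]
print(fit(o5,[.56,.29,-.95]));print(fit(o1+o5,[.56,.29,-.95]));print(fit(o1+o5,[.56,.29,-.95,.05])[0])
E
```

```text
bedfront [-0.0798 -0.0237  0.03  ]
bedfront [-0.0798  0.0241  0.03  ]
base [-0.105  -0.0538  0.012 ]
base [-0.1051  0.0542  0.012 ]
(array([ 0.5587,  0.2853, -0.9929]), [[-0.9, -0.4], [0.4, 0.6], [1.3, 0.3], [1.1, -0.9], [-0.4, -0.6], [-2.7, 1.2]])
(array([ 0.5585,  0.2855, -0.9927]), [[-0.3, -0.3], [0.5, 0.8], [1.7, 0.3], [0.5, -0.8], [-0.6, -0.3], [-0.5, 0.6], [-2.5, 0.3], [-0.8, -0.5], [0.5, 0.5], [1.4, 0.2], [1.2, -1.0], [-0.3, -0.7], [-2.6, 1.1]])
[ 0.5594  0.2873 -0.9958  0.0445]
```

```bash
cat >> h.py <<'E'
TU=np.array([.5587,.2856]);TY=.578
def tcp_for(g,R): return np.asarray(g)+R.apply([0,0,.019])
E
python3 - <<'E'
from h import *
W=ld('w5.png')
for uv in ((353,111),(411,112),(411,147),(352,146)): print("yellow top",onz(W,uv,.05).round(3))
R=toolR(TY,np.pi/4);g=np.r_[TU,.034];tcp=tcp_for(g,R)
print("tcp",tcp,"cam",tcp+R.apply([.079,0,-.171]))
for x in(-.0375,.0375):
  for yy in(-.09,.09):print("body front corner",x,yy,(g+R.apply([x,yy,-.059])).round(3),(g+R.apply([x,yy,-.15])).round(3))
print("pre",delta(tcp-R.apply([0,0,.12]),R))
print(Ro.from_rotvec(delta(tcp,R)[1]).magnitude())
E
```

```text
yellow top [0.41  0.159 0.05 ]
yellow top [0.427 0.243 0.05 ]
yellow top [0.478 0.24  0.05 ]
yellow top [0.461 0.152 0.05 ]
tcp [0.5699526  0.29294023 0.02056497] cam [0.42189204 0.19635829 0.0856188 ]
body front corner -0.0375 -0.09 [0.595 0.202 0.102] [0.541 0.167 0.167]
body front corner -0.0375 0.09 [0.497 0.353 0.102] [0.443 0.318 0.167]
body front corner 0.0375 -0.09 [0.551 0.173 0.049] [0.497 0.138 0.114]
body front corner 0.0375 0.09 [0.452 0.324 0.049] [0.398 0.289 0.114]
pre ([25.5, 208.7, 233.6], [-0.2986, -0.7479, -0.7174])
1.0785078256554286
```

```bash
python3 - <<'E'
from h import *
L=np.deg2rad(43)
R=toolR(TY,L);g=np.r_[TU,.034];tcp=tcp_for(g,R)
print("pre2",delta(tcp-R.apply([0,0,.20]),R))
p,_=pose();print(p,tcp-R.apply([0,0,.20]))
E
```

```text
pre2 ([63.3, 172.9, 172.7], [-0.2854, -0.7148, -0.7209])
[0.48682021 0.03699256 0.33929178] [0.45531053 0.21815764 0.16637502]
```

Call:
drive_tool --moves '[[1,[8,22,10],[-0.029,-0.072,-0.072]],[1,[15,44,25],[-0.058,-0.144,-0.144]],[1,[22,66,45],[-0.087,-0.216,-0.216]],[1,[30,88,65],[-0.116,-0.288,-0.288]],[1,[38,110,85],[-0.145,-0.36,-0.36]],[1,[45,132,105],[-0.174,-0.432,-0.432]],[1,[52,150,125],[-0.203,-0.504,-0.504]],[1,[60,165,145],[-0.232,-0.576,-0.576]],[1,[63,173,160],[-0.261,-0.648,-0.648]],[1,[63,173,173],[-0.285,-0.715,-0.721]],[1,[63,173,173],[-0.285,-0.715,-0.721]],[1,[63,173,173],[-0.285,-0.715,-0.721]]]'

```text
time: 9.72
eef_pos: [0.4564, 0.249, 0.2253]
eef_rot: [-0.674, 2.405, 0.196]
contact_force: [-0.4, 0.3, -0.2]
grip_width: 1.003
```

```bash
python3 - <<'E'
from h import *
st=manip.state();print(st['joint_pos'].round(3),st['eef_pos'],st['time'],st['contact_force'])
L=np.deg2rad(43);R=toolR(TY,L);g=np.r_[TU,.034];tcp=tcp_for(g,R)
print("err",delta(tcp-R.apply([0,0,.20]),R))
im,W=shot("wrist","w6.png")
x,y=.025,.0375
for L_ in ((x,-y,.05),(x,y,.05),(-x,y,.05),(-x,-y,.05),(x,-y,0),(-x,-y,0)):
    c,s=np.cos(TY-np.pi/2),np.sin(TY-np.pi/2)
    uv=proj(W,[TU[0]+c*L_[0]-s*L_[1],TU[1]+s*L_[0]+c*L_[1],L_[2]])[0];print(L_,uv.round(1));cv2.circle(im,tuple(int(round(v)) for v in uv),3,(255,255,0),1)
cv2.imwrite('pics/w6m.png',im)
E
```

```text
[ 0.309  0.178  2.227  0.921  0.151 -2.683] [0.45642459 0.24904042 0.22528089] 9.7167 [-0.38415827  0.34497567 -0.18409812]
err ([49.6, -24.5, 37.0], [-0.0443, -0.0965, -0.0143])
(0.025, -0.0375, 0.05) [244.  145.2]
(0.025, 0.0375, 0.05) [251.7 186.9]
(-0.025, 0.0375, 0.05) [288.2 186.6]
(-0.025, -0.0375, 0.05) [286.8 144.7]
(0.025, -0.0375, 0) [247.8 118.3]
(-0.025, -0.0375, 0) [287.3 117.6]
```

View pics/w6m.png

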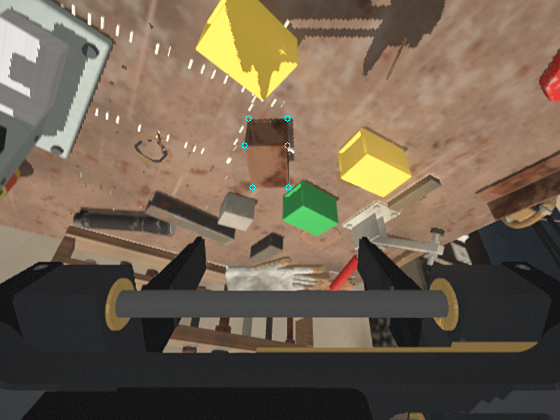

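```bash
cat > kin.py <<'E'
from h import *
def fk(q,p,fullR=False):
    a1,d1,L1,L2,dt,b,e=p
    Rz=lambda a:Ro.from_euler('z',a);Ry=lambda a:Ro.from_euler('y',a)
    R=Rz(q[0])
    pos=R.apply([a1,b,d1])
    R=R*Ry(q[1]);pos=pos+R.apply([0,0,L1])
    R=R*Ry(q[2]);pos=pos+R.apply([e,0,L2])
    R=R*Rz(q[3])*Ry(q[4])*Rz(q[5])
    pos=pos+R.apply([0,0,dt]);return pos,R
E
python3 - <<'E'
from kin import *
st=manip.state()
D=[([-1.23059,.491601,1.559498,0,1.091731,-.105569],[.26943,-.56364,.21402],[-3.06268,-.694133,.000166]),
([-.07,.284,1.499,0,1.359,-1.469],[.5603,.0266,.3595],[-.27,-3.13,0]),
(st['joint_pos'],st['eef_pos'],st['eef_rot'])]
for q,p,r in D:
    print((fk(q,[0]*7)[1].inv()*Ro.from_rotvec(r)).as_matrix().round(2).tolist())
f=lambda p:np.concatenate([(fk(q,p)[0]-x)*1000 for q,x,_ in D]+[np.array([p[0],p[6]])*3])
s=least_squares(f,[0,.2,.6,.55,.25,.066,0]);print(s.x.round(4),f(s.x).round(2))
print(st['joint_pos'])
E
```

```text
[[-0.0, -1.0, -0.0], [1.0, -0.0, 0.0], [-0.0, -0.0, 1.0]]
[[-0.0, -1.0, -0.0], [1.0, -0.0, -0.0], [0.0, -0.0, 1.0]]
[[0.0, -1.0, -0.0], [1.0, 0.0, -0.0], [0.0, -0.0, 1.0]]
[-3.000e-04  1.972e-01  5.870e-01  4.114e-01  2.722e-01  6.580e-02
  4.330e-02] [-0.08 -0.02 -0.02  0.01  0.11  0.01  0.01 -0.03  0.01 -0.    0.13]
[ 0.31018495  0.17268985  2.2244203   0.91603523  0.15240993 -2.68454142]
```

```bash
cat >> kin.py <<'E'
PK=[-3.0e-04,1.972e-01,5.870e-01,4.114e-01,2.722e-01,6.58e-02,4.33e-02]
RT=Ro.from_euler('z',np.pi/2)
LO=np.array([-3.1,-.84,.05,-1.13,.06,-2.69]);HI=np.array([3.1,2.19,2.79,4.28,2.93,2.69])
def ik(P,R,q0):
    def f(q):
        p,r=fk(q,PK);return np.r_[(p-P)*10,((r*RT).inv()*R).as_rotvec()]
    s=least_squares(f,np.clip(q0,LO+.001,HI-.001),bounds=(LO,HI));return s.x,np.abs(s.fun).max()
def iks(P,R):
    out=[]
    az=np.arctan2(P[1],P[0])
    for q4 in (-.9,0,.9,2.2,3.1,4.0):
        for q5 in (.3,1.2):
          for q6 in (-2,0,2):
            q,e=ik(P,R,[az,.6,1.9,q4,q5,q6])
            if e<1e-4 and not any(np.abs(q-o).max()<.02 for o in out): out.append(q)
    return out
E
python3 - <<'E'
from kin import *
for lean in (35,40,43,45,50):
  for cb in (True,False):
    R=toolR(TY,np.deg2rad(lean),cb);g=np.r_[TU,.034]
    for back in (0,.12):
      print("tube",lean,cb,back,[o.round(2).tolist() for o in iks(tcp_for(g,R)-R.apply([0,0,back]),R)])
    R=toolR(HY,np.deg2rad(lean),cb)
    for L in ([-.040,0,.064],[-.20,0,.09]):
      print("  bed",L[0],[o.round(2).tolist() for o in iks(tcp_for(hl2w(L),R),R)])
E
```

```text
tube 35 True 0 [[0.3, 0.71, 2.09, 2.58, 0.29, 1.89]]
tube 35 True 0.12 [[0.26, 0.46, 2.2, 2.09, 0.21, 2.35]]
  bed -0.04 [[-0.04, 0.62, 2.19, 3.42, 0.29, 1.41]]
  bed -0.2 [[0.03, 0.5, 2.54, 3.39, 0.51, 1.53]]
tube 35 False 0 [[0.3, 0.71, 2.09, 2.58, 0.29, -1.25]]
tube 35 False 0.12 [[0.26, 0.46, 2.2, 2.09, 0.21, -0.8]]
  bed -0.04 [[-0.04, 0.62, 2.19, 3.42, 0.29, -1.73]]
  bed -0.2 [[0.03, 0.5, 2.54, 3.39, 0.51, -1.61]]
tube 40 True 0 [[0.29, 0.73, 2.14, 2.7, 0.44, 1.75]]
tube 40 True 0.12 [[0.24, 0.48, 2.28, 2.48, 0.36, 1.93]]
  bed -0.04 [[-0.04, 0.64, 2.23, 3.36, 0.44, 1.48]]
  bed -0.2 [[0.05, 0.56, 2.59, 3.37, 0.7, 1.57]]
tube 40 False 0 [[0.29, 0.73, 2.14, 2.7, 0.44, -1.39]]
tube 40 False 0.12 [[0.24, 0.48, 2.28, 2.48, 0.36, -1.21]]
  bed -0.04 [[-0.04, 0.64, 2.23, 3.36, 0.44, -1.66]]
  bed -0.2 [[0.05, 0.56, 2.59, 3.37, 0.7, -1.57]]
tube 43 True 0 [[0.29, 0.74, 2.16, 2.74, 0.53, 1.7]]
tube 43 True 0.12 [[0.22, 0.5, 2.32, 2.59, 0.46, 1.81]]
  bed -0.04 [[-0.03, 0.66, 2.26, 3.34, 0.53, 1.51]]
  bed -0.2 [[0.06, 0.6, 2.62, 3.36, 0.82, 1.59]]
tube 43 False 0 [[0.29, 0.74, 2.16, 2
[... 335 characters left out ...]
1.52]]
  bed -0.2 [[0.06, 0.63, 2.64, 3.36, 0.91, 1.61]]
tube 45 False 0 [[0.28, 0.76, 2.18, 2.76, 0.59, -1.46]]
tube 45 False 0.12 [[0.22, 0.52, 2.35, 2.63, 0.54, -1.39]]
  bed -0.04 [[-0.03, 0.68, 2.28, 3.33, 0.6, -1.62]]
  bed -0.2 [[0.06, 0.63, 2.64, 3.36, 0.91, -1.53]]
tube 50 True 0 [[0.27, 0.79, 2.21, 2.8, 0.74, 1.63]]
tube 50 True 0.12 [[0.19, 0.58, 2.42, 2.7, 0.74, 1.65]]
  bed -0.04 [[-0.03, 0.72, 2.32, 3.31, 0.76, 1.55]]
  bed -0.2 [[0.08, 0.72, 2.69, 3.36, 1.13, 1.64]]
tube 50 False 0 [[0.27, 0.79, 2.21, 2.8, 0.74, -1.51]]
tube 50 False 0.12 [[0.19, 0.58, 2.42, 2.7, 0.74, -1.49]]
  bed -0.04 [[-0.03, 0.72, 2.32, 3.31, 0.76, -1.6]]
  bed -0.2 [[0.08, 0.72, 2.69, 3.36, 1.13, -1.5]]
```

```bash
python3 - <<'E'
from kin import *
im=cv2.imread('pics/s5.png');S=ld('s5.png')
# camera pos at s5
W=ld('w5.png');c=-W[1].T@W[2];print(c,proj(S,c),proj(S,[.4806,.0383,.3406]))
uv=proj(S,c)[0];cv2.circle(im,tuple(int(v) for v in uv),4,(255,0,255),1)
cv2.imwrite('pics/s5c.png',cv2.resize(im[0:200,250:450],None,fx=3,fy=3,interpolation=0))
E
```

```text
[0.40517992 0.05243371 0.51140319] [[341.74068973  93.35069219]] [[314.73867735 156.66621252]]
```

View pics/s5c.png

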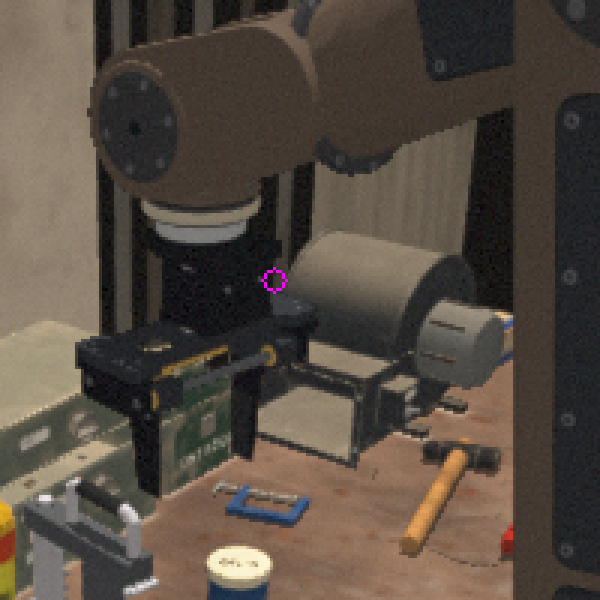

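```bash
python3 - <<'E'
from kin import *
q0=np.array(manip.state()['joint_pos']);print(q0.round(3))
lean=np.deg2rad(43);R=toolR(TY,lean,False);g=np.r_[TU,.034]
for b in (.12,.16,.2):
    P=tcp_for(g,R)-R.apply([0,0,b]);print(b,[o.round(3).tolist() for o in iks(P,R)])
P=tcp_for(g,R)-R.apply([0,0,.14]);qt=iks(P,R)[0];print("qt",qt.round(3))
N=24
ref=(fk(q0,PK)[0],fk(q0,PK)[1]*RT)
def path(q0,qt,N,k0,k1):
    r=fk(q0+(qt-q0)*k0/N,PK);ref=(r[0],r[1]*RT)
    for k in range(k0+1,k1+1):
        r=fk(q0+(qt-q0)*k/N,PK);d=delta(r[0],r[1]*RT,ref)
        print(k,np.round(d[0]).tolist(),np.round(d[1],3).tolist(),(q0+(qt-q0)*k/N).round(2).tolist(),r[0].round(3))
# shape q5: bump up to keep q5>=.25
path(q0,qt,N,0,12);print();path(q0,qt,N,12,24)
E
```

```text
[ 0.31   0.173  2.224  0.916  0.152 -2.685]
0.12 [[0.225, 0.503, 2.322, 2.587, 0.465, -1.329]]
0.16 [[0.197, 0.41, 2.361, 2.481, 0.426, -1.24]]
0.2 [[0.165, 0.31, 2.391, 2.319, 0.383, -1.096]]
qt [ 0.212  0.458  2.343  2.54   0.446 -1.289]
1 [6.0, 3.0, 5.0] [-0.016, 0.013, 0.13] [0.31, 0.18, 2.23, 0.98, 0.16, -2.63] [0.454 0.251 0.221]
2 [11.0, 6.0, 10.0] [-0.03, 0.026, 0.261] [0.3, 0.2, 2.23, 1.05, 0.18, -2.57] [0.452 0.253 0.214]
3 [15.0, 9.0, 14.0] [-0.043, 0.038, 0.392] [0.3, 0.21, 2.24, 1.12, 0.19, -2.51] [0.45  0.255 0.208]
4 [19.0, 11.0, 19.0] [-0.054, 0.051, 0.522] [0.29, 0.22, 2.24, 1.19, 0.2, -2.45] [0.448 0.257 0.202]
5 [23.0, 14.0, 23.0] [-0.065, 0.063, 0.653] [0.29, 0.23, 2.25, 1.25, 0.21, -2.39] [0.447 0.259 0.196]
6 [26.0, 16.0, 27.0] [-0.074, 0.075, 0.784] [0.29, 0.24, 2.25, 1.32, 0.23, -2.34] [0.445 0.261 0.191]
7 [29.0, 18.0, 32.0] [-0.082, 0.087, 0.915] [0.28, 0.26, 2.26, 1.39, 0.24, -2.28] [0.445 0.263 0.185]
8 [31.0, 20.0, 36.0] [-0.089, 0.098, 1.046] [0.28, 0.27, 2.26, 1.46, 0.25, -2.22] [0.444 0.265 0.181]
9 [33.0, 22.0, 40.0] [-0.095, 0.108, 1.177] [0.27, 0.28
[... 878 characters left out ...]
.0] [-0.06, 0.012, 0.782] [0.24, 0.39, 2.31, 2.13, 0.37, -1.64] [0.465 0.266 0.144]
19 [-20.0, -3.0, 25.0] [-0.074, 0.011, 0.911] [0.23, 0.4, 2.32, 2.2, 0.38, -1.58] [0.469 0.263 0.141]
20 [-25.0, -4.0, 28.0] [-0.09, 0.009, 1.04] [0.23, 0.41, 2.32, 2.27, 0.4, -1.52] [0.473 0.26  0.137]
21 [-31.0, -4.0, 32.0] [-0.106, 0.007, 1.169] [0.22, 0.42, 2.33, 2.34, 0.41, -1.46] [0.477 0.256 0.134]
22 [-37.0, -6.0, 34.0] [-0.125, 0.004, 1.296] [0.22, 0.43, 2.33, 2.4, 0.42, -1.41] [0.481 0.252 0.13 ]
23 [-44.0, -7.0, 37.0] [-0.146, 0.001, 1.424] [0.22, 0.45, 2.34, 2.47, 0.43, -1.35] [0.485 0.246 0.126]
24 [-52.0, -9.0, 40.0] [-0.17, -0.003, 1.55] [0.21, 0.46, 2.34, 2.54, 0.45, -1.29] [0.49  0.241 0.122]
```

Call:
drive_tool --moves '[[1,[6,3,5],[-0.016,0.013,0.12]],[1,[11,6,9],[-0.028,0.024,0.24]],[1,[15,8,13],[-0.04,0.035,0.36]],[1,[18,11,17],[-0.05,0.047,0.48]],[1,[21,13,21],[-0.06,0.058,0.6]],[1,[24,15,25],[-0.069,0.069,0.72]],[1,[27,17,29],[-0.077,0.08,0.84]],[1,[30,19,33],[-0.084,0.09,0.96]],[1,[32,20,37],[-0.09,0.1,1.08]],[1,[34,22,41],[-0.096,0.109,1.2]],[1,[35,23,45],[-0.1,0.118,1.32]],[1,[36,23,48],[-0.104,0.126,1.44]],[1,[37,23,52],[-0.108,0.134,1.56]],[1,[37,23,52],[-0.108,0.134,1.57]]]'

```text
time: 10.93
eef_pos: [0.4488, 0.2693, 0.1644]
eef_rot: [1.304, 2.473, 0.899]
contact_force: [0.7, -0.5, 0.7]
grip_width: 1.002
```

```bash
python3 - <<'E'
from kin import *
st=manip.state();q=np.array(st['joint_pos']);print(q.round(3),st['time'],(fk(q,PK)[0]-st['eef_pos']).round(4))
lean=np.deg2rad(43);R=toolR(TY,lean,False);g=np.r_[TU,.034]
P=tcp_for(g,R)-R.apply([0,0,.12]);qt=iks(P,R)[0]
N=14;ref=(fk(q,PK)[0],fk(q,PK)[1]*RT)
for k in range(1,N+1):
    qq=q+(qt-q)*k/N;r=fk(qq,PK);d=delta(r[0],r[1]*RT,ref);print(np.round(d[0]).tolist(),np.round(d[1],3).tolist())
E
```

```text
[ 0.258  0.316  2.283  1.727  0.302 -1.985] 10.9333 [-0. -0. -0.]
[-0.0, -0.0, 5.0] [-0.007, 0.005, 0.112]
[-2.0, -0.0, 9.0] [-0.014, 0.01, 0.224]
[-3.0, -1.0, 14.0] [-0.022, 0.013, 0.336]
[-5.0, -1.0, 18.0] [-0.03, 0.015, 0.448]
[-8.0, -1.0, 23.0] [-0.038, 0.017, 0.559]
[-10.0, -1.0, 27.0] [-0.048, 0.018, 0.671]
[-14.0, -1.0, 32.0] [-0.059, 0.018, 0.782]
[-18.0, -1.0, 36.0] [-0.07, 0.017, 0.892]
[-23.0, -1.0, 40.0] [-0.083, 0.015, 1.003]
[-28.0, -2.0, 44.0] [-0.097, 0.013, 1.112]
[-34.0, -3.0, 48.0] [-0.112, 0.01, 1.222]
[-40.0, -4.0, 52.0] [-0.13, 0.006, 1.331]
[-46.0, -6.0, 55.0] [-0.148, 0.001, 1.439]
[-53.0, -8.0, 59.0] [-0.169, -0.004, 1.547]
```

Branch change tracks exactly. Continuing to the pre-grasp.

Call:
drive_tool --moves '[[1,[0,0,5],[-0.007,0.005,0.112]],[1,[-2,0,9],[-0.014,0.01,0.224]],[1,[-3,-1,14],[-0.022,0.013,0.336]],[1,[-5,-1,18],[-0.03,0.015,0.448]],[1,[-8,-1,23],[-0.038,0.017,0.559]],[1,[-10,-1,27],[-0.048,0.018,0.671]],[1,[-14,-1,32],[-0.059,0.018,0.782]],[1,[-18,-1,36],[-0.07,0.017,0.892]],[1,[-23,-1,40],[-0.083,0.015,1.003]],[1,[-28,-2,44],[-0.097,0.013,1.112]],[1,[-34,-3,48],[-0.112,0.01,1.222]],[1,[-40,-4,52],[-0.13,0.006,1.331]],[1,[-46,-6,55],[-0.148,0.001,1.439]],[1,[-53,-8,59],[-0.169,-0.004,1.547]],[1,[-53,-8,59],[-0.169,-0.004,1.547]]]'

```text
time: 12.18
eef_pos: [0.5013, 0.248, 0.1076]
eef_rot: [-2.629, -0.781, -1.037]
contact_force: [-0.6, 0.9, 0.0]
grip_width: 0.997
```

```bash
python3 - <<'E'
from kin import *
st=manip.state();print(st['joint_pos'].round(3),st['eef_pos'],st['time'],st['contact_force'])
R=toolR(TY,np.deg2rad(43),False);g=np.r_[TU,.034];tcp=tcp_for(g,R)
print("to grasp",delta(tcp,R))
im,W=shot("wrist","w7.png")
x,y=.025,.0375
for L_ in ((x,-y,.05),(x,y,.05),(-x,y,.05),(-x,-y,.05),(x,-y,0),(-x,-y,0)):
    c,s=np.cos(TY-np.pi/2),np.sin(TY-np.pi/2)
    uv=proj(W,[TU[0]+c*L_[0]-s*L_[1],TU[1]+s*L_[0]+c*L_[1],L_[2]])[0];print(L_,uv.round(1));cv2.circle(im,tuple(int(round(v)) for v in uv),3,(255,255,0),1)
cv2.imwrite('pics/w7m.png',im)
E
```

```text
[ 0.225  0.504  2.322  2.589  0.466 -1.33 ] [0.50132089 0.24804322 0.10756065] 12.1833 [-0.595977    0.88372504  0.04571138]
to grasp ([-0.1, -0.1, 119.6], [0.0002, -0.0007, -0.0007])
(0.025, -0.0375, 0.05) [311.3 240. ]
(0.025, 0.0375, 0.05) [307.7 166.5]
(-0.025, 0.0375, 0.05) [255.7 166.5]
(-0.025, -0.0375, 0.05) [252.2 240.1]
(0.025, -0.0375, 0) [306.9 257.8]
(-0.025, -0.0375, 0) [256.7 257.9]
```

View pics/w7m.png

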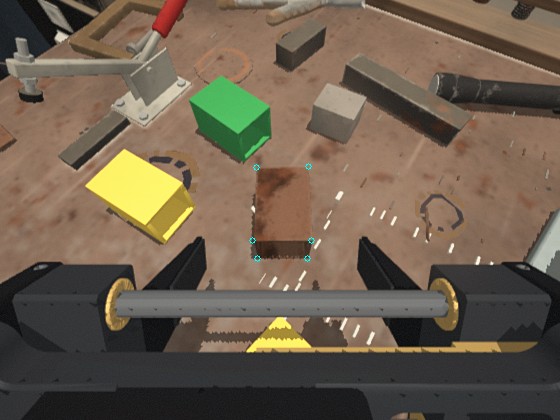

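Call:
drive_tool --moves '[[1,[0,0,30],[0,0,0]],[1,[0,0,60],[0,0,0]],[1,[0,0,85],[0,0,0]],[1,[0,0,105],[0,0,0]],[1,[0,0,115],[0,0,0]],[1,[0,0,120],[0,0,0]],[0,[0,0,120],[0,0,0]],[-1,[0,0,120],[0,0,0]],[-1,[0,0,120],[0,0,0]],[-1,[0,0,120],[0,0,0]],[-1,[0,0,120],[0,0,0]],[-1,[0,0,120],[0,0,0]],[-1,[0,0,120],[0,0,0]],[-1,[0,0,120],[0,0,0]],[-1,[0,0,120],[0,0,0]],[-1,[0,0,120],[0,0,0]]]' --force 40

```text
time: 13.57
eef_pos: [0.5696, 0.2931, 0.0203]
eef_rot: [-2.628, -0.789, -1.038]
contact_force: [-1.1, -3.8, 5.9]
grip_width: 0.522
```

```bash
python3 - <<'E'
from kin import *
st=manip.state();print(st['joint_pos'].round(3),st['eef_pos'],st['time'],st['contact_force'],st['grip_width']*95)
R=toolR(TY,np.deg2rad(43),False);print(delta(tcp_for(np.r_[TU,.034],R),R))
shot("wrist","w8.png")
E
```

```text
[ 0.288  0.743  2.162  2.743  0.528 -1.441] [0.56958556 0.29306977 0.02034756] 13.5667 [-1.08604129 -3.83427769  5.89147819] 49.57411800216174
([-0.3, 0.3, 0.0], [-0.0007, -0.0009, 0.0048])
```

View pics/w8.png

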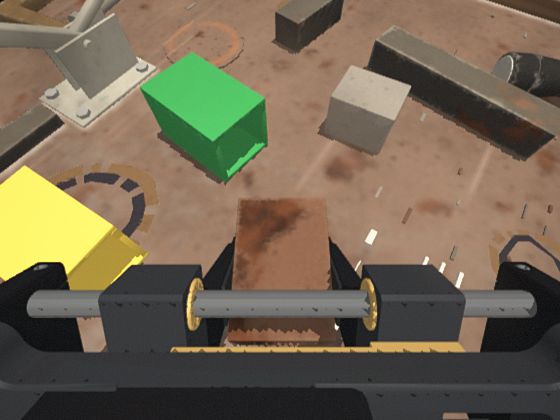

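```bash
cat >> kin.py <<'E'
def rows(qs,ref=None,show=True):
    r0=ref or pose()
    for qq in qs:
        r=fk(qq,PK);d=delta(r[0],r[1]*RT,r0);print(np.round(d[0]).tolist(),np.round(d[1],3).tolist(),r[0].round(3) if show else '')
def ik1(P,R,q0):
    q,e=ik(P,R,q0);assert e<1e-3,e;return q
E
python3 - <<'E'
from kin import *
q=np.array(manip.state()['joint_pos']);p,R=pose()
qB=ik1(p+[0,0,.11],R,q);print(qB.round(3))
R2=toolR(HY,np.deg2rad(43),False)
C=tcp_for(hl2w([-.20,0,.034+.03+.045]),R2);qC=ik1(C,R2,qB);print(qC.round(3))
D=tcp_for(hl2w([-.20,0,.034+.03+.006]),R2);print(ik1(D,R2,qC).round(3))
E_=tcp_for(hl2w([-.05,0,.034+.03+.006]),R2);print(ik1(E_,R2,qC).round(3))
print("lift");rows([qB]);
print("CtoB");rows([qB+(qC-qB)*k/10 for k in range(1,11)],ref=(fk(qB,PK)[0],fk(qB,PK)[1]*RT))
E
```

```text
[ 0.288  0.512  2.117  2.394  0.292 -1.064]
[ 0.058  0.521  2.601  3.385  0.732 -1.578]
[ 0.058  0.681  2.632  3.345  0.918 -1.52 ]
[-0.03   0.645  2.282  3.341  0.538 -1.633]
lift
[75.0, 0.0, -80.0] [-0.0, 0.0, -0.0] [0.57  0.293 0.13 ]
CtoB
[-18.0, 8.0, -7.0] [-0.013, 0.006, 0.069] [0.559 0.276 0.124]
[-36.0, 18.0, -16.0] [-0.036, 0.013, 0.137] [0.549 0.258 0.118]
[-53.0, 30.0, -25.0] [-0.067, 0.021, 0.203] [0.539 0.237 0.113]
[-71.0, 43.0, -36.0] [-0.108, 0.028, 0.266] [0.529 0.215 0.108]
[-90.0, 57.0, -49.0] [-0.157, 0.033, 0.326] [0.518 0.191 0.104]
[-111.0, 72.0, -63.0] [-0.215, 0.035, 0.382] [0.506 0.165 0.101]
[-132.0, 87.0, -79.0] [-0.28, 0.034, 0.433] [0.492 0.137 0.098]
[-155.0, 102.0, -98.0] [-0.353, 0.028, 0.48] [0.475 0.108 0.096]
[-180.0, 117.0, -119.0] [-0.433, 0.016, 0.522] [0.457 0.078 0.095]
[-205.0, 131.0, -143.0] [-0.518, -0.002, 0.559] [0.435 0.047 0.095]
```

Call:
drive_tool --moves '[[-1,[7,0,-7],[0,0,0]],[-1,[20,0,-21],[0,0,0]],[-1,[38,0,-40],[0,0,0]],[-1,[56,0,-60],[0,0,0]],[-1,[70,0,-75],[0,0,0]],[-1,[75,0,-80],[0,0,0]],[-1,[75,0,-80],[0,0,0]]]' --force 40

```text
time: 14.2
eef_pos: [0.5697, 0.2935, 0.1323]
eef_rot: [-2.627, -0.789, -1.041]
contact_force: [1.0, 0.4, -4.8]
grip_width: 0.526
```

```bash
python3 - <<'E'
from kin import *
st=manip.state();q=np.array(st['joint_pos']);print(q.round(3),st['time'],st['contact_force'],st['grip_width']*95)
im,W=shot("wrist","w9.png")
R2=toolR(HY,np.deg2rad(43),False)
C=tcp_for(hl2w([-.20,0,.034+.03+.045]),R2);qC=ik1(C,R2,q)
rows([q+(qC-q)*k/12 for k in range(1,13)],show=False)
E
```

```text
[ 0.289  0.509  2.116  2.394  0.29  -1.064] 14.2 [ 1.01853768  0.3835273  -4.77263597] 49.97858468582147
[-14.0, 7.0, -7.0] [-0.011, 0.006, 0.058] 
[-29.0, 15.0, -13.0] [-0.027, 0.012, 0.115] 
[-44.0, 24.0, -21.0] [-0.05, 0.018, 0.17] 
[-58.0, 34.0, -29.0] [-0.08, 0.024, 0.224] 
[-74.0, 45.0, -38.0] [-0.115, 0.029, 0.276] 
[-90.0, 57.0, -49.0] [-0.157, 0.033, 0.326] 
[-107.0, 69.0, -60.0] [-0.204, 0.035, 0.373] 
[-125.0, 82.0, -73.0] [-0.257, 0.035, 0.417] 
[-143.0, 95.0, -88.0] [-0.315, 0.031, 0.458] 
[-163.0, 108.0, -104.0] [-0.378, 0.024, 0.495] 
[-184.0, 120.0, -122.0] [-0.446, 0.013, 0.529] 
[-206.0, 132.0, -143.0] [-0.518, -0.003, 0.56]
```

View pics/w9.png

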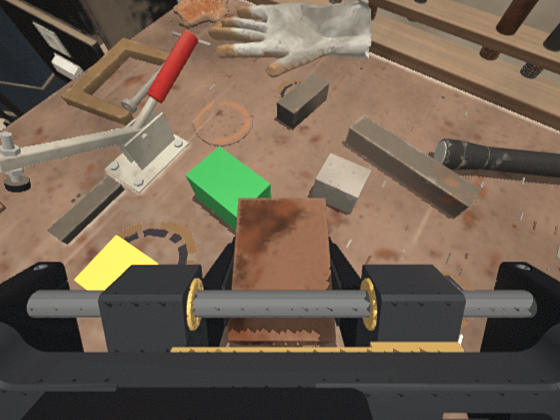

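The tube sits unchanged in the grip (top face still at about (238–328, 200–330)), so it did not swing. Moving it to the front of the hold-down.

Call:
drive_tool --moves '[[-1,[-14,7,-7],[-0.011,0.006,0.058]],[-1,[-29,15,-13],[-0.027,0.012,0.115]],[-1,[-44,24,-21],[-0.05,0.018,0.17]],[-1,[-58,34,-29],[-0.08,0.024,0.224]],[-1,[-74,45,-38],[-0.115,0.029,0.276]],[-1,[-90,57,-49],[-0.157,0.033,0.326]],[-1,[-107,69,-60],[-0.204,0.035,0.373]],[-1,[-125,82,-73],[-0.257,0.035,0.417]],[-1,[-143,95,-88],[-0.315,0.031,0.458]],[-1,[-163,108,-104],[-0.378,0.024,0.495]],[-1,[-184,120,-122],[-0.446,0.013,0.529]],[-1,[-206,132,-143],[-0.518,-0.003,0.56]],[-1,[-206,132,-143],[-0.518,-0.003,0.56]],[-1,[-206,132,-143],[-0.518,-0.003,0.56]]]'

```text
time: 15.42
eef_pos: [0.4338, 0.046, 0.0941]
eef_rot: [2.852, -0.259, 1.118]
contact_force: [1.2, 0.6, -4.8]
grip_width: 0.52
```

```bash
python3 - <<'E'
from kin import *
st=manip.state();q=np.array(st['joint_pos']);print(q.round(3),st['time'],st['contact_force'],st['grip_width']*95)
im,W=shot("wrist","w10.png");shot("scene","s10.png")
cv2.imwrite('pics/w10a.png',cv2.resize(im[0:300,130:430],None,fx=2,fy=2,interpolation=2))
s=cv2.imread('pics/s10.png');cv2.imwrite('pics/s10a.png',cv2.resize(s[120:300,220:370],None,fx=4,fy=3.3,interpolation=2))
R2=toolR(HY,np.deg2rad(43),False)
for x,z in ((-.2,.045),(-.2,.006),(-.05,.006)):print(delta(tcp_for(hl2w([x,0,.0342+.03+z]),R2),R2))
E
```

```text
[ 0.054  0.522  2.604  3.383  0.732 -1.579] 15.4167 [ 1.21002342  0.63628029 -4.7925091 ] 49.35530235705113
([0.3, -0.6, -0.6], [0.0003, 0.0009, 0.0002])
([-26.3, -0.6, 27.9], [0.0003, 0.0009, 0.0002])
([83.5, -0.6, 130.1], [0.0003, 0.0009, 0.0002])
```

View pics/w10a.png

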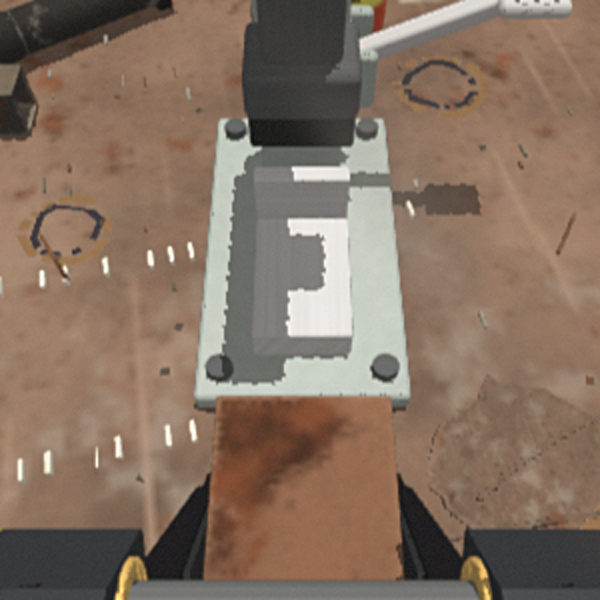

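View pics/s10a.png

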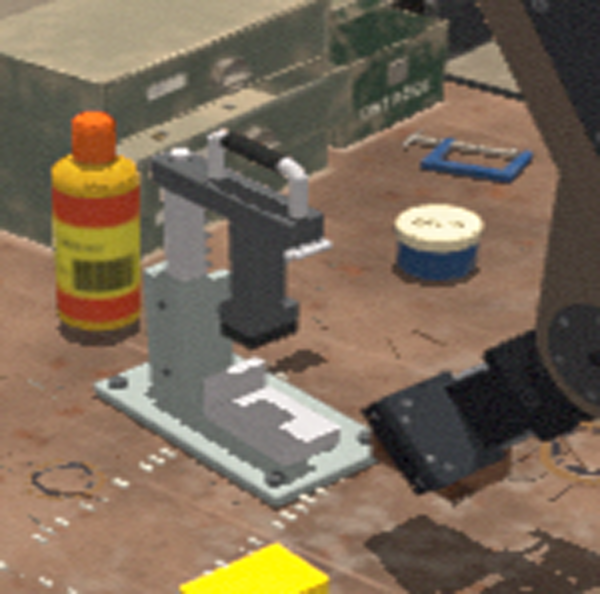

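```bash
python3 - <<'E'
from kin import *
W=ld('w10.png');a=lambda u:np.array(u)/2-.25+[130,0]
for u in ((254,218),(349,218),(254,338),(352,338)): print("bed",w2hl(onz(W,a(u),.03)).round(4))
p,R=pose();g=p-R.apply([0,0,.019]);print("g",w2hl(g).round(4))
for u in ((218,398),(393,396)): print("tube front top",w2hl(onz(W,a(u),g[2]+.0158)).round(4))
E
```

```text
bed [-0.0021  0.0257  0.03  ]
bed [-0.0021 -0.0265  0.03  ]
bed [-0.081   0.0229  0.03  ]
bed [-0.081  -0.0251  0.03  ]
g [-0.1998 -0.0006  0.1085]
tube front top [-0.1652  0.0232  0.1243]
tube front top [-0.1646 -0.0267  0.1243]
```

Call:
drive_tool --moves '[[-1,[-8,0,8],[0,0,0]],[-1,[-18,-1,18],[0,0,0]],[-1,[-26,-1,28],[0,0,0]],[-1,[-26,-1,28],[0,0,0]],[-1,[-15,-1,38],[0,0,0]],[-1,[0,-1,52],[0,0,0]],[-1,[15,-1,66],[0,0,0]],[-1,[30,-1,80],[0,0,0]],[-1,[45,-1,94],[0,0,0]],[-1,[60,-1,108],[0,0,0]],[-1,[72,-1,119],[0,0,0]],[-1,[80,-1,127],[0,0,0]],[-1,[83,-1,130],[0,0,0]],[-1,[83,-1,130],[0,0,0]]]'

```text
time: 16.68
eef_pos: [0.5827, 0.0209, 0.0566]
eef_rot: [2.852, -0.257, 1.123]
contact_force: [-0.2, 0.8, -4.8]
grip_width: 0.528
```

```bash
python3 - <<'E'
from kin import *
st=manip.state();q=np.array(st['joint_pos']);print(q.round(3),st['time'],st['contact_force'],st['grip_width']*95)
im,W=shot("wrist","w11.png");s,S=shot("scene","s11.png")
cv2.imwrite('pics/w11a.png',cv2.resize(im[0:300,130:430],None,fx=2,fy=2,interpolation=2))
cv2.imwrite('pics/s11a.png',cv2.resize(s[120:300,220:370],None,fx=4,fy=3.3,interpolation=2))
p,R=pose();g=p-R.apply([0,0,.019]);print("g",w2hl(g).round(4))
R2=toolR(HY,np.deg2rad(43),False)
for x,z in ((-.047,.001),(-.047,-.001),(-.035,.0)):print(delta(tcp_for(hl2w([x,0,.0342+.03+z]),R2),R2))
E
```

```text
[-0.029  0.644  2.281  3.343  0.536 -1.635] 16.6833 [-0.24998615  0.79147113 -4.77494326] 50.14997567622022
g [-0.0513  0.0005  0.07  ]
([-0.0, 0.5, 6.4], [0.0001, 0.002, 0.0006])
([-1.4, 0.5, 7.9], [0.0001, 0.002, 0.0006])
([8.1, 0.5, 15.3], [0.0001, 0.002, 0.0006])
```

View pics/w11a.png

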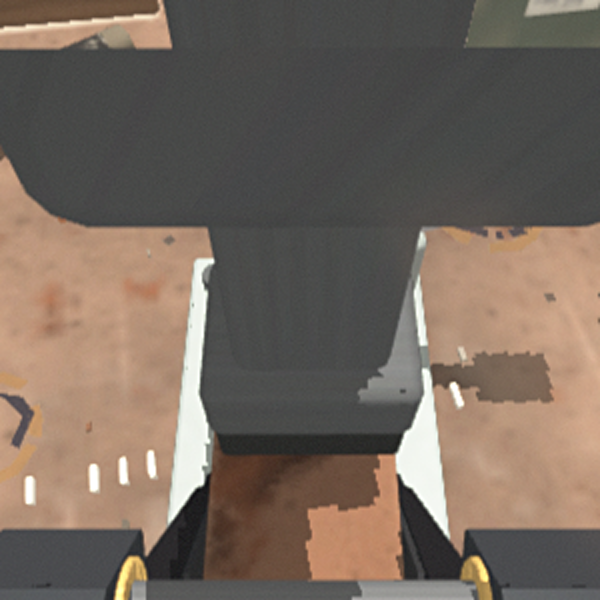

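View pics/s11a.png

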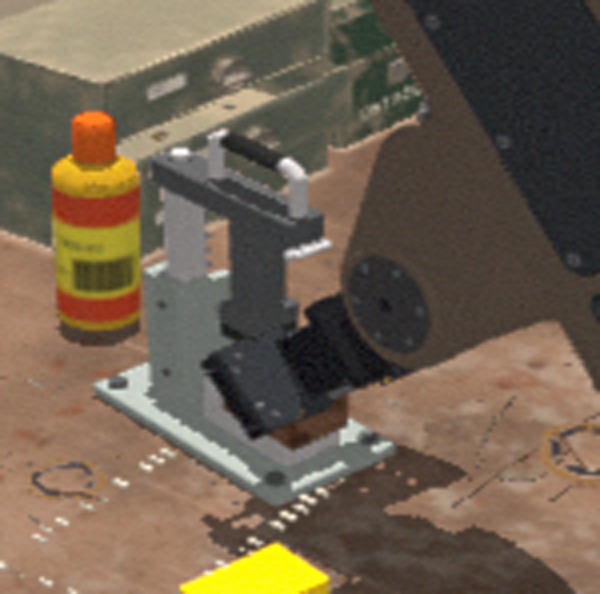

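Call:
drive_tool --moves '[[-1,[0,0,2],[0,0,0]],[-1,[0,0,4],[0,0,0]],[-1,[0,0,6],[0,0,0]],[-1,[-0.5,0,7],[0,0,0]],[-1,[-0.5,0,7],[0,0,0]]]'

```text
time: 17.2
eef_pos: [0.5857, 0.0204, 0.0504]
eef_rot: [2.853, -0.257, 1.121]
contact_force: [-0.3, -0.4, -4.6]
grip_width: 0.524
```

```bash
python3 - <<'E'
from kin import *
st=manip.state();print(st['contact_force'],st['moment'])
p,R=pose();g=p-R.apply([0,0,.019]);print("g",w2hl(g).round(4))
R2=toolR(HY,np.deg2rad(43),False)
for x,z in ((-.040,.0),(-.037,.0)):print(delta(tcp_for(hl2w([x,0,.0342+.03+z]),R2),R2))
E
```

```text
[-0.32089429 -0.40224539 -4.58693027] [0.17820723 0.71313253 0.05445295]
g [-0.0469  0.0005  0.0644]
([5.0, 0.5, 4.8], [0.0002, 0.0018, 0.0007])
([7.2, 0.5, 6.9], [0.0002, 0.0018, 0.0007])
```

Call:
drive_tool --moves '[[-1,[0.5,0,2],[0,0,0]],[-1,[2,0.5,3.5],[0,0,0]],[-1,[3.5,0.5,5],[0,0,0]],[-1,[4.5,0.5,6],[0,0,0]],[-1,[4.5,0.5,6],[0,0,0]]]'

```text
time: 17.62
eef_pos: [0.5932, 0.0186, 0.0503]
eef_rot: [2.851, -0.256, 1.124]
contact_force: [-4.9, 1.6, 8.9]
grip_width: 0.525
```

```bash
python3 - <<'E'
from kin import *
st=manip.state();print(st['contact_force'],st['moment'])
p,R=pose();g=p-R.apply([0,0,.019]);print("g",w2hl(g).round(4))
E
```

```text
[-4.91205885  1.5592658   8.90788005] [-0.12078076  0.17384815 -0.06682407]
g [-0.0392  0.0001  0.0642]
```

Call:
drive_tool --moves '[[-1,[1,0,0.7],[0,0,0]],[-1,[2,0,1.5],[0,0,0]],[-1,[2.6,0,2.1],[0,0,0]],[-1,[2.6,0,2.1],[0,0,0]]]'

```text
time: 17.95
eef_pos: [0.5957, 0.0182, 0.0504]
eef_rot: [2.852, -0.255, 1.122]
contact_force: [-7.4, 0.3, 3.0]
grip_width: 0.528
```

```bash
python3 - <<'E'
from kin import *
st=manip.state();print(st['contact_force'],st['moment'])
p,R=pose();g=p-R.apply([0,0,.019]);print("g",w2hl(g).round(4))
E
```

```text
[-7.39223272  0.2941744   2.9580288 ] [0.14304353 0.89411199 0.08981666]
g [-0.0366  0.0001  0.0643]
```

Call:
drive_tool --moves '[[-1,[0.7,0,0.7],[0,0,0]],[-1,[1.4,0,1.4],[0,0,0]],[-1,[1.4,0,1.4],[0,0,0]]]'

```text
time: 18.2
eef_pos: [0.5958, 0.0181, 0.0504]
eef_rot: [2.853, -0.254, 1.119]
contact_force: [-18.9, 2.2, 13.7]
grip_width: 0.525
```

```bash
python3 - <<'E'
from kin import *
st=manip.state();print(st['contact_force'],st['moment'],st['time'])
p,R=pose();g=p-R.apply([0,0,.019]);print("g",w2hl(g).round(4))
im,W=shot("wrist","w12.png");s,S=shot("scene","s12.png")
cv2.imwrite('pics/s12a.png',cv2.resize(s[180:270,250:350],None,fx=7,fy=6,interpolation=2))
E
```

```text
[-18.88313061   2.21070984  13.7225395 ] [0.03520192 1.02955309 0.03571675] 18.2
g [-0.0365  0.0001  0.0643]
```

View pics/s12a.png

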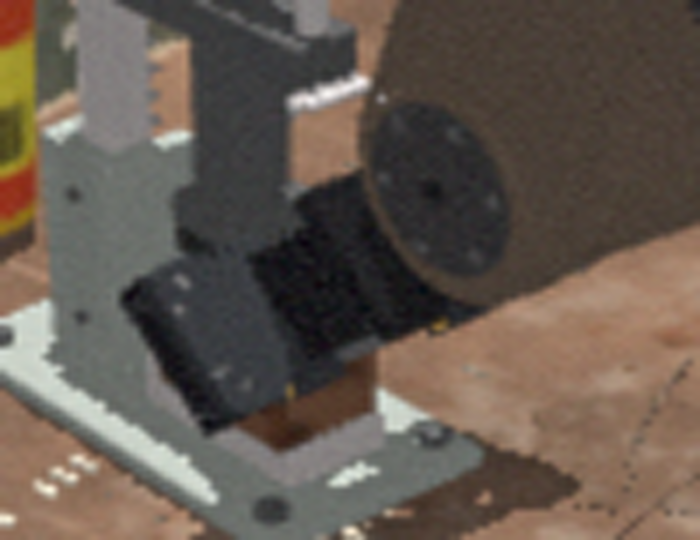

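Call:
drive_tool --moves '[[-1,[-0.3,0,-0.3],[0,0,0]],[-1,[-0.5,0,-0.3],[0,0,0]],[0.5,[-0.5,0,-0.3],[0,0,0]],[0.5,[-0.5,0,-0.3],[0,0,0]],[0.5,[-0.5,0,-0.3],[0,0,0]],[0.5,[-0.5,0,-0.3],[0,0,0]],[0.5,[-0.5,0,-0.3],[0,0,0]],[0.5,[-0.5,0,-0.3],[0,0,0]]]'

```text
time: 18.97
eef_pos: [0.5953, 0.0182, 0.0503]
eef_rot: [2.853, -0.254, 1.12]
contact_force: [-0.5, -0.2, 0.7]
grip_width: 0.75
```

```bash
python3 - <<'E'
from kin import *
st=manip.state();print(st['contact_force'],st['grip_width']*95,st['time'])
p,R=pose();print((-R.as_matrix()[:,2]).round(3))
q=np.array(st['joint_pos'])
for b in (.1,.15,.2,.25):
    try: print(b,ik1(p-R.apply([0,0,b]),R,q).round(2),(p-R.apply([0,0,b])).round(3))
    except AssertionError as e: print(b,'fail',e)
E
```

```text
[-0.47477994 -0.19789111  0.69250288] 71.23794650527235 18.9667
[-0.669  0.121  0.733]
0.1 [-0.01  0.45  2.36  3.43  0.43 -1.71] [0.528 0.03  0.124]
0.15 [ 0.01  0.32  2.4   3.53  0.35 -1.8 ] [0.495 0.036 0.16 ]
0.2 [ 0.03  0.19  2.42  3.76  0.25 -2.02] [0.462 0.043 0.197]
0.25 fail 0.0036760198047150984
```

Call:
drive_tool --moves '[[0.6,[0,0,-8],[0,0,0]],[0.6,[0,0,-25],[0,0,0]],[0.8,[0,0,-50],[0,0,0]],[1,[0,0,-80],[0,0,0]],[1,[0,0,-110],[0,0,0]],[1,[0,0,-135],[0,0,0]],[1,[0,0,-135],[0,0,0]]]'

```text
time: 19.55
eef_pos: [0.5025, 0.0352, 0.152]
eef_rot: [2.853, -0.253, 1.123]
contact_force: [0.1, 0.7, 0.4]
grip_width: 0.993
```

```bash
python3 - <<'E'
from kin import *
st=manip.state();print(st['contact_force'],st['grip_width']*95,st['time'],st['joint_pos'].round(3))
im,W=shot("wrist","w13.png");s,S=shot("scene","s13.png");t,T=shot("top","t13.png")
cv2.imwrite('pics/w13a.png',cv2.resize(im[0:300,130:430],None,fx=2,fy=2,interpolation=2))
cv2.imwrite('pics/s13a.png',cv2.resize(s[130:280,230:340],None,fx=5,fy=4,interpolation=2))
E
```

```text
[0.06489004 0.70300823 0.40211382] 94.31310391795533 19.55 [ 0.007  0.354  2.396  3.495  0.371 -1.767]
```

View pics/w13a.png

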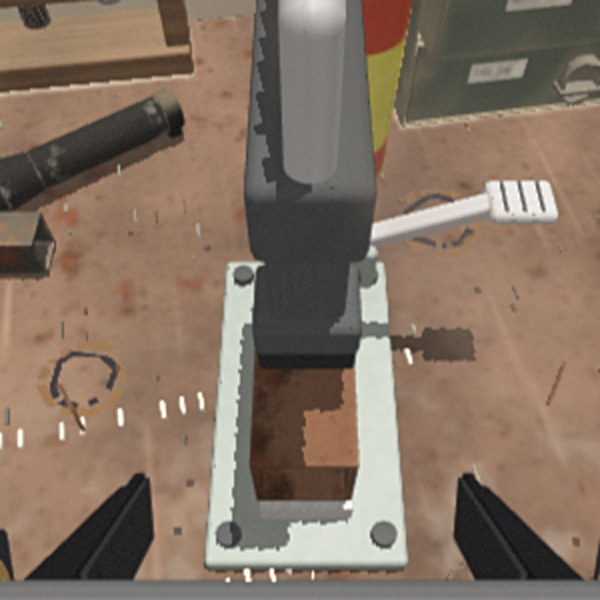

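View pics/s13a.png

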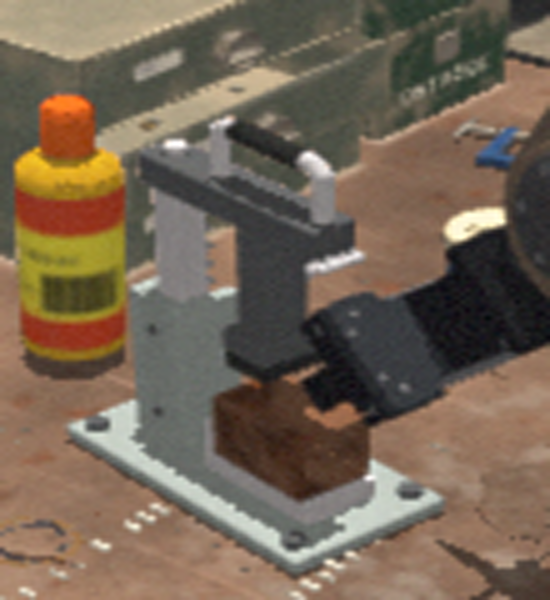

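```bash
python3 - <<'E'
from kin import *
W=ld('w13.png');a=lambda u:np.array(u)/2-.25+[130,0]
for u in ((250,466),(358,467)): print("tube front top",w2hl(onz(W,a(u),.08)).round(4))
for u in ((255,499),(353,501)): print("tube front bot",w2hl(onz(W,a(u),.03)).round(4))
for u in ((522,202),): print("thumb",w2hl(onz(W,a(u),.114)).round(4))
# thumb options
q0=np.array(manip.state()['joint_pos'])
for lean in (20,30,40,43):
  for sg in (1,-1):
    Rb=toolR(HY,np.deg2rad(lean),False);R=Rb*Ro.from_euler('z',sg*np.pi/2)
    xax=R.as_matrix()[:,0]; c,s=np.cos(HY),np.sin(HY)
    for L in ([.054,-.112,.114],[.054,-.112,.075],[.054,-.112,.17]):
      print(lean,sg,"cam local y",round(float(-s*xax[0]+c*xax[1]),2),[o.round(2).tolist() for o in iks(hl2w(L),R)])
E
```

```text
tube front top [-0.0754  0.025   0.08  ]
tube front top [-0.0758 -0.024   0.08  ]
tube front bot [-0.0741  0.0265  0.03  ]
tube front bot [-0.0751 -0.0255  0.03  ]
thumb [ 0.0529 -0.1082  0.114 ]
20 1 cam local y -1.0 []
20 1 cam local y -1.0 []
20 1 cam local y -1.0 []
20 -1 cam local y 1.0 [[-0.27, 0.56, 1.82, 0.08, 0.42, -0.16]]
20 -1 cam local y 1.0 [[-0.27, 0.61, 1.84, 0.1, 0.34, -0.18]]
20 -1 cam local y 1.0 [[-0.27, 0.48, 1.77, 0.06, 0.54, -0.14]]
30 1 cam local y -1.0 []
30 1 cam local y -1.0 [[-0.28, 0.61, 1.96, 0.78, 0.07, 2.28]]
30 1 cam local y -1.0 []
30 -1 cam local y 1.0 [[-0.28, 0.54, 1.94, 0.35, 0.15, -0.43]]
30 -1 cam local y 1.0 [[-0.28, 0.61, 1.96, 0.78, 0.07, -0.87]]
30 -1 cam local y 1.0 [[-0.28, 0.45, 1.89, 0.19, 0.28, -0.27]]
40 1 cam local y -1.0 [[-0.29, 0.55, 2.05, 2.71, 0.17, 0.34]]
40 1 cam local y -1.0 [[-0.29, 0.62, 2.07, 2.86, 0.26, 0.19]]
40 1 cam local y -1.0 [[-0.29, 0.45, 2.01, 1.77, 0.07, 1.29]]
40 -1 cam local y 1.0 []
40 -1 cam local y 1.0 []
40 -1 cam local y 1.0 [[-0.29, 0.45, 2.01, 1.77, 0.07, -1.85]]
43 1 cam local y -1.0 [[-0.29, 0.56, 2.08, 2.84, 0.26, 0.21]]
43 1 cam local y -1.0 [[-0.29, 0.64, 2.1, 2.92, 0.35, 0.13]]
43 1 cam local y -1.0 [[-0.29, 0.46, 2.04, 2.5, 0.13, 0.55]]
43 -1 cam local y 1.0 []
43 -1 cam local y 1.0 []
43 -1 cam local y 1.0 [[-0.29, 0.46, 2.04, 2.5, 0.13, -2.59]]
```

```bash
python3 - <<'E'
from kin import *
q0=np.array(manip.state()['joint_pos']);p,_=pose();print(w2hl(p).round(3))
for lean in (45,50):
    R=toolR(HY,np.deg2rad(lean),False)*Ro.from_euler('z',np.pi/2)
    for L in ([-.13,-.13,.17],[-.1,-.12,.17],[-.05,-.12,.16],[.0,-.115,.15],[.03,-.112,.145],[.06,-.112,.14],[.06,-.112,.08]):
      print(lean,L,[o.round(2).tolist() for o in iks(hl2w(L),R)])
E
```

```text
[-0.115  0.     0.149]
45 [-0.13, -0.13, 0.17] [[-0.43, 0.28, 2.48, 2.7, 0.43, 0.23]]
45 [-0.1, -0.12, 0.17] [[-0.38, 0.31, 2.41, 2.76, 0.38, 0.21]]
45 [-0.05, -0.12, 0.16] [[-0.35, 0.38, 2.31, 2.79, 0.35, 0.22]]
45 [0.0, -0.115, 0.15] [[-0.32, 0.45, 2.21, 2.82, 0.31, 0.21]]
45 [0.03, -0.112, 0.145] [[-0.3, 0.49, 2.14, 2.83, 0.28, 0.22]]
45 [0.06, -0.112, 0.14] [[-0.29, 0.52, 2.07, 2.81, 0.25, 0.24]]
45 [0.06, -0.112, 0.08] [[-0.29, 0.64, 2.1, 2.93, 0.39, 0.12]]
50 [-0.13, -0.13, 0.17] [[-0.45, 0.33, 2.54, 2.78, 0.61, 0.13]]
50 [-0.1, -0.12, 0.17] [[-0.39, 0.35, 2.47, 2.84, 0.56, 0.12]]
50 [-0.05, -0.12, 0.16] [[-0.36, 0.41, 2.36, 2.86, 0.52, 0.13]]
50 [0.0, -0.115, 0.15] [[-0.32, 0.47, 2.26, 2.9, 0.47, 0.13]]
50 [0.03, -0.112, 0.145] [[-0.31, 0.51, 2.19, 2.91, 0.43, 0.13]]
50 [0.06, -0.112, 0.14] [[-0.3, 0.54, 2.12, 2.91, 0.4, 0.14]]
50 [0.06, -0.112, 0.08] [[-0.3, 0.67, 2.15, 2.97, 0.55, 0.07]]
```

```bash
python3 - <<'E'
from kin import *
q0=np.array(manip.state()['joint_pos'])
R=toolR(HY,np.deg2rad(48),False)*Ro.from_euler('z',np.pi/2)
qA=ik1(hl2w([-.13,-.13,.17]),R,[-.44,.3,2.5,2.74,.52,.18]);print(qA.round(2))
rows([q0+(qA-q0)*k/14 for k in range(1,15)])
E
```

```text
[-0.44  0.31  2.51  2.75  0.53  0.16]
[3.0, 12.0, -0.0] [-0.005, 0.01, 0.111] [0.505 0.022 0.152]
[5.0, 24.0, -1.0] [-0.008, 0.02, 0.222] [0.504 0.011 0.154]
[7.0, 35.0, -2.0] [-0.009, 0.03, 0.334] [ 0.503 -0.     0.155]
[8.0, 46.0, -3.0] [-0.008, 0.039, 0.445] [ 0.502 -0.011  0.157]
[10.0, 56.0, -4.0] [-0.006, 0.048, 0.557] [ 0.5   -0.021  0.159]
[10.0, 66.0, -6.0] [-0.002, 0.056, 0.669] [ 0.497 -0.031  0.161]
[10.0, 76.0, -8.0] [0.004, 0.063, 0.781] [ 0.495 -0.04   0.162]
[10.0, 85.0, -10.0] [0.01, 0.068, 0.893] [ 0.492 -0.049  0.164]
[10.0, 93.0, -12.0] [0.018, 0.073, 1.005] [ 0.489 -0.057  0.165]
[9.0, 102.0, -14.0] [0.027, 0.076, 1.118] [ 0.485 -0.065  0.166]
[8.0, 109.0, -17.0] [0.037, 0.077, 1.231] [ 0.481 -0.072  0.167]
[7.0, 117.0, -19.0] [0.047, 0.076, 1.344] [ 0.477 -0.079  0.168]
[5.0, 124.0, -22.0] [0.058, 0.074, 1.458] [ 0.473 -0.085  0.169]
[3.0, 130.0, -25.0] [0.069, 0.07, 1.572] [ 0.468 -0.091  0.17 ]
```

Call:
drive_tool --moves '[[0,[3,12,0],[-0.005,0.01,0.111]],[-1,[5,24,-1],[-0.008,0.02,0.222]],[-1,[7,35,-2],[-0.009,0.03,0.334]],[-1,[8,46,-3],[-0.008,0.039,0.445]],[-1,[10,56,-4],[-0.006,0.048,0.557]],[-1,[10,66,-6],[-0.002,0.056,0.669]],[-1,[10,76,-8],[0.004,0.063,0.781]],[-1,[10,85,-10],[0.01,0.068,0.893]],[-1,[10,93,-12],[0.018,0.073,1.005]],[-1,[9,102,-14],[0.027,0.076,1.118]],[-1,[8,109,-17],[0.037,0.077,1.231]],[-1,[7,117,-19],[0.047,0.076,1.344]],[-1,[5,124,-22],[0.058,0.074,1.458]],[-1,[3,130,-25],[0.069,0.07,1.572]],[-1,[3,130,-25],[0.069,0.07,1.572]]]' --force 20

```text
time: 20.95
eef_pos: [0.468, -0.0918, 0.1687]
eef_rot: [-1.577, 1.906, -0.841]
contact_force: [0.0, -0.1, -0.1]
grip_width: 0.027
```

```bash
python3 - <<'E'
from kin import *
st=manip.state();q=np.array(st['joint_pos']);print(q.round(3),st['time'],st['contact_force'],st['grip_width'])
R=toolR(HY,np.deg2rad(48),False)*Ro.from_euler('z',np.pi/2)
for L in ([-.13,-.13,.17],[-.0,-.12,.16],[.06,-.112,.145]): print(L,delta(hl2w(L),R))
im,W=shot("wrist","w14.png");s,S=shot("scene","s14.png");t,T=shot("top","t14.png")
for n,c in (("scene",S),("wrist",W),("top",T)): print(n,manip.pinpoint(n,"thumb_plate"))
E
```

```text
[-0.445  0.313  2.513  2.751  0.536  0.168] 20.95 [ 0.03079108 -0.10294647 -0.10291903] 0.026669801421076812
[-0.13, -0.13, 0.17] ([-0.9, -0.7, -1.1], [0.0018, -0.0002, -0.0079])
[-0.0, -0.12, 0.16] ([-11.5, -80.4, 102.0], [0.0018, -0.0002, -0.0079])
[0.06, -0.112, 0.145] ([-19.8, -109.4, 156.6], [0.0018, -0.0002, -0.0079])
scene [{'uv': [295.0, 192.7], 'conf': 0.39}]
wrist [{'uv': [211.2, 205.8], 'conf': 0.89}]
top [{'uv': [328.7, 183.2], 'conf': 0.65}]
```

View pics/w14.png

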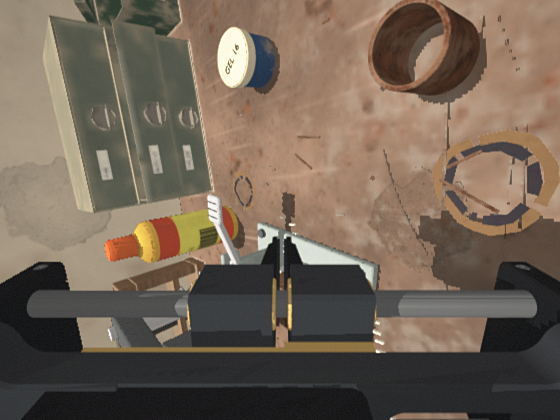

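View pics/s14.png

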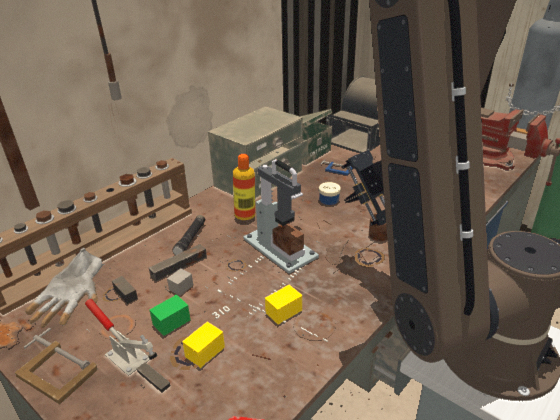

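```bash
python3 - <<'E'
from kin import *
W=ld('w14.png');T=ld('t14.png');S=ld('s14.png');V=ld('w13.png');U=ld('w1.png')
im=cv2.imread('pics/w14.png');cv2.imwrite('pics/w14a.png',cv2.resize(im[180:250,190:260],None,fx=8,fy=8,interpolation=0))
a=lambda u:np.array(u)/2-.25+[130,0]
w=tri([(W,(211.2,205.8)),(V,a((522,202)))]);print(w2hl(w).round(4))
w=tri([(W,(211.2,205.8)),(T,(328.7,183.2)),(V,a((522,202)))]);print(w2hl(w).round(4), [ (proj(c,w)[0]).round(1) for c in (W,T,V)])
E
```

```text
[ 0.0579 -0.1108  0.1122]
[ 0.0502 -0.1112  0.1164] [array([213.2, 208.1]), array([328.6, 182.2]), array([395. , 100.9])]
```

View pics/w14a.png

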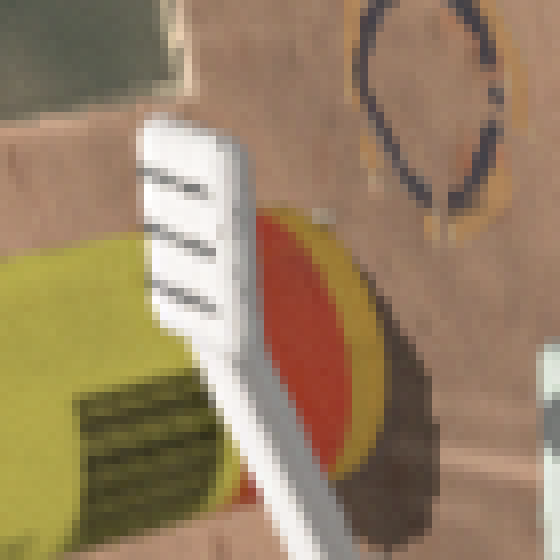

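```bash
python3 - <<'E'
from kin import *
R=toolR(HY,np.deg2rad(48),False)*Ro.from_euler('z',np.pi/2)
for L in ([.0,-.118,.16],[.06,-.111,.150]): print(L,delta(hl2w(L),R))
q=np.array(manip.state()['joint_pos'])
for f in np.linspace(.1,1,6): 
    P=hl2w(np.array([-.13,-.13,.17])*(1-f)+f*np.array([.06,-.111,.15]));print(ik1(P,R,q).round(2))
E
```

```text
[0.0, -0.118, 0.16] ([-11.3, -79.6, 102.7], [0.0003, 0.0005, 0.0021])
[0.06, -0.111, 0.15] ([-18.2, -112.3, 154.0], [0.0003, 0.0005, 0.0021])
[-0.42  0.33  2.47  2.78  0.51  0.16]
[-0.38  0.37  2.4   2.81  0.47  0.16]
[-0.35  0.4   2.33  2.83  0.44  0.17]
[-0.33  0.44  2.25  2.85  0.4   0.17]
[-0.31  0.48  2.17  2.86  0.35  0.18]
[-0.29  0.51  2.1   2.87  0.31  0.19]
```

Call:
drive_tool --moves '[[-1,[-3,-14,18],[0,0,0]],[-1,[-6,-34,45],[0,0,0]],[-1,[-9,-57,74],[0,0,0]],[-1,[-12,-80,104],[0,0,0]],[-1,[-15,-98,132],[0,0,0]],[-1,[-18,-109,149],[0,0,0]],[-1,[-18,-112,154],[0,0,0]],[-1,[-18,-112,154],[0,0,0]]]'

```text
time: 21.92
eef_pos: [0.6585, -0.1057, 0.149]
eef_rot: [-1.59, 1.897, -0.845]
contact_force: [0.5, 0.4, 0.2]
grip_width: 0.005
```

```bash
python3 - <<'E'
from kin import *
st=manip.state();print(st['time'],st['contact_force'],w2hl(st['eef_pos']).round(4))
R=toolR(HY,np.deg2rad(48),False)*Ro.from_euler('z',np.pi/2)
for L in ([.06,-.111,.125],[.06,-.111,.095],[.06,-.112,.08]): print(L,delta(hl2w(L),R))
im,W=shot("wrist","w15.png");s,S=shot("scene","s15.png")
cv2.imwrite('pics/s15a.png',cv2.resize(s[130:270,230:350],None,fx=5,fy=4,interpolation=2))
cv2.imwrite('pics/w15a.png',cv2.resize(im[150:300,180:380],None,fx=4,fy=4,interpolation=2))
E
```

```text
21.9167 [0.52506094 0.43773675 0.19215527] [ 0.0602 -0.1105  0.149 ]
[0.06, -0.111, 0.125] ([0.5, 18.0, 15.9], [0.001, 0.0014, 0.0037])
[0.06, -0.111, 0.095] ([0.4, 40.2, 36.0], [0.001, 0.0014, 0.0037])
[0.06, -0.112, 0.08] ([1.4, 51.4, 46.1], [0.001, 0.0014, 0.0037])
```

View pics/w15a.png

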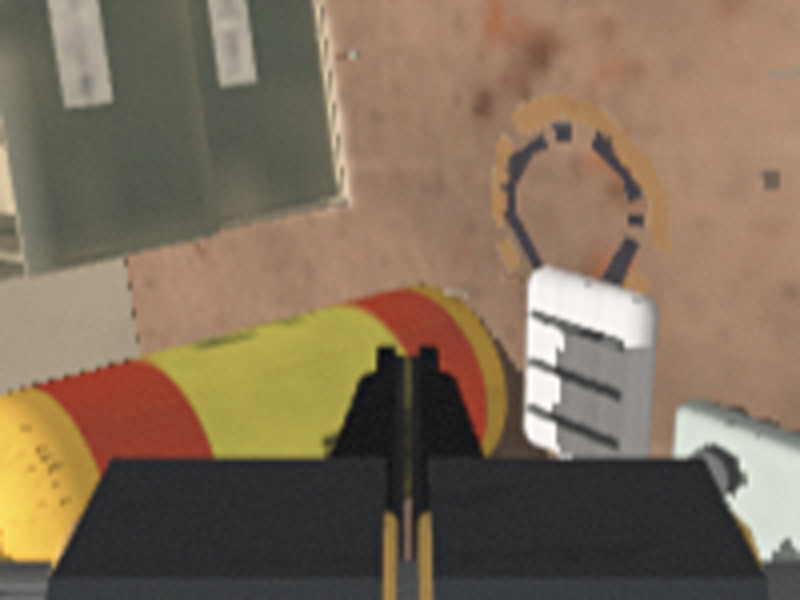

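View pics/s15a.png

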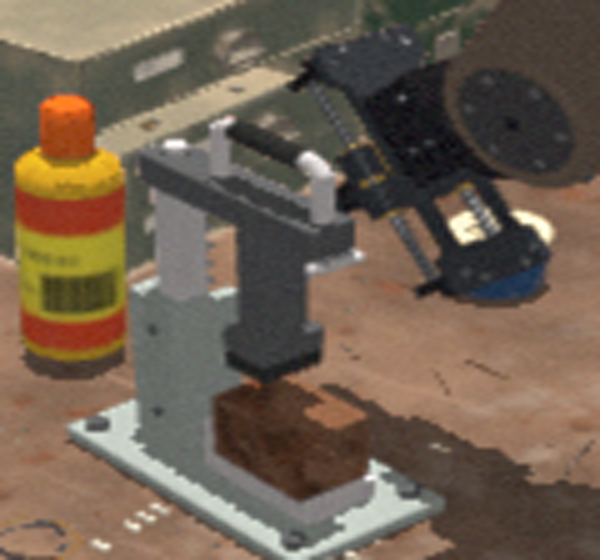

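Call:
drive_tool --moves '[[-1,[0,6,5],[0,0,0]],[-1,[0.5,13,11],[0,0,0]],[-1,[0.5,19,17],[0,0,0]],[-1,[0.5,24,21],[0,0,0]],[-1,[0.5,26,23],[0,0,0]]]'

```text
time: 22.43
eef_pos: [0.656, -0.1066, 0.1135]
eef_rot: [-1.588, 1.899, -0.844]
contact_force: [-2.3, -2.6, 3.4]
grip_width: 0.005
```

```bash
python3 - <<'E'
from kin import *
st=manip.state();print(st['time'],st['contact_force'],w2hl(st['eef_pos']).round(4))
im,W=shot("wrist","w16.png");s,S=shot("scene","s16.png")
cv2.imwrite('pics/w16a.png',cv2.resize(im[150:300,180:380],None,fx=4,fy=4,interpolation=2))
E
```

```text
22.4333 [-2.34934903 -2.59619823  3.43462009] [ 0.0579 -0.1119  0.1135]
```

View pics/w16a.png

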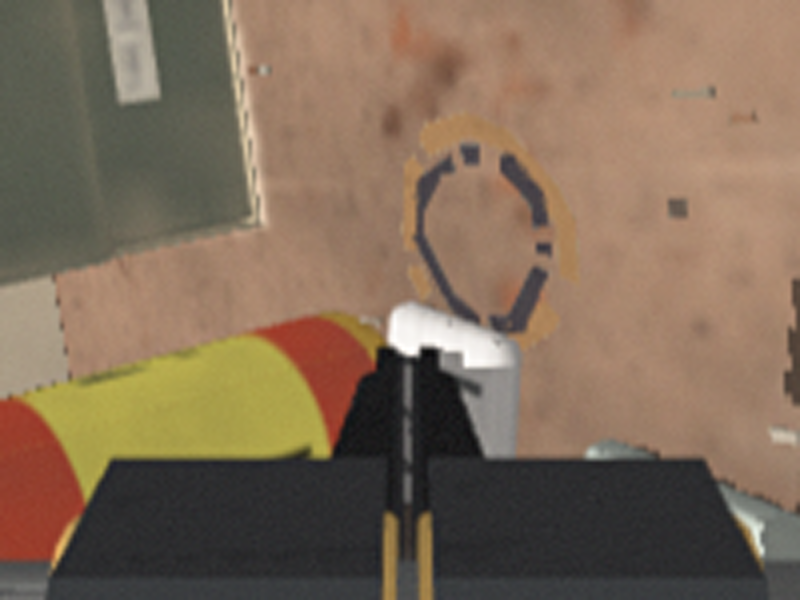

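Call:
drive_tool --moves '[[-1,[0,2,2],[0,0,0]],[-1,[0.5,5,4],[0,0,0]],[-1,[1,8,7],[0,0,0]],[-1,[1.5,11,10],[0,0,0]],[-1,[2,14,12],[0,0,0]],[-1,[2,16,14],[0,0,0]],[-1,[2,16,14],[0,0,0]],[-1,[2,16,14],[0,0,0]]]'

```text
time: 23.2
eef_pos: [0.6553, -0.1083, 0.0922]
eef_rot: [-1.59, 1.9, -0.843]
contact_force: [-0.0, -2.0, 1.5]
grip_width: 0.006
```

```bash
python3 - <<'E'
from kin import *
st=manip.state();print(st['time'],st['contact_force'],w2hl(st['eef_pos']).round(4))
s,S=shot("scene","s17.png")
cv2.imwrite('pics/s17a.png',cv2.resize(s[130:270,230:350],None,fx=5,fy=4,interpolation=2))
E
```

```text
23.2 [-0.03504938 -2.02880916  1.46675981] [ 0.0575 -0.1137  0.0922]
```

View pics/s17a.png

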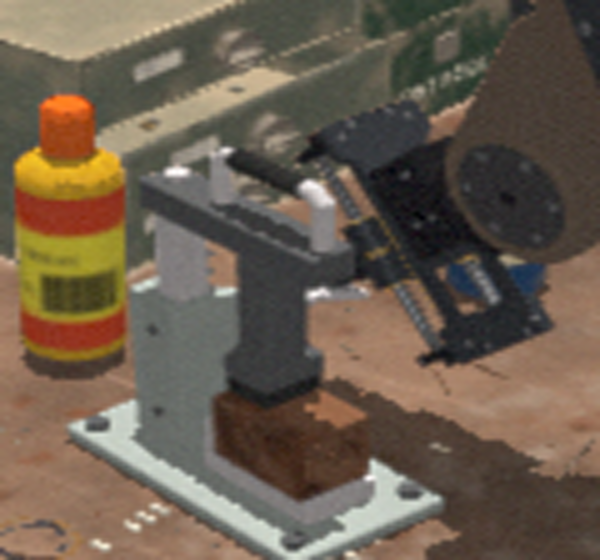

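Call:
drive_tool --moves '[[-1,[0.5,2,1.5],[0,0,0]],[-1,[0.5,4,3.5],[0,0,0]],[-1,[0.5,4,3.5],[0,0,0]],[-1,[0.5,4,3.5],[0,0,0]],[-1,[0.5,4,3.5],[0,0,0]],[-1,[0.5,4,3.5],[0,0,0]],[-1,[0.5,4,3.5],[0,0,0]],[-1,[0.5,4,3.5],[0,0,0]]]'

```text
time: 23.92
eef_pos: [0.6551, -0.1088, 0.0872]
eef_rot: [-1.589, 1.899, -0.844]
contact_force: [0.6, -1.2, 1.5]
grip_width: 0.008
```

```bash
python3 - <<'E'
from kin import *
st=manip.state();print(st['time'],st['contact_force'],w2hl(st['eef_pos']).round(4))
s,S=shot("scene","s18.png")
cv2.imwrite('pics/s18a.png',cv2.resize(s[130:270,230:350],None,fx=5,fy=4,interpolation=0))
for r in (.046,.05,.053,.062,.076): print(r,proj(S,hl2w([-.025,0,.198+r])).round(1))
print(manip.pinpoint("scene","handle"),manip.pinpoint("scene","pad"))
E
```

```text
23.9167 [ 0.61929752 -1.1802056   1.52161777] [ 0.0575 -0.1142  0.0872]
0.046 [[283.4 175.4]]
0.05 [[283.4 174. ]]
0.053 [[283.4 172.9]]
0.062 [[283.3 169.8]]
0.076 [[283.2 164.9]]
[{'uv': [282.8, 175.1], 'conf': 0.63}] [{'uv': [287.9, 229.5], 'conf': 0.65}]
```

View pics/s18a.png

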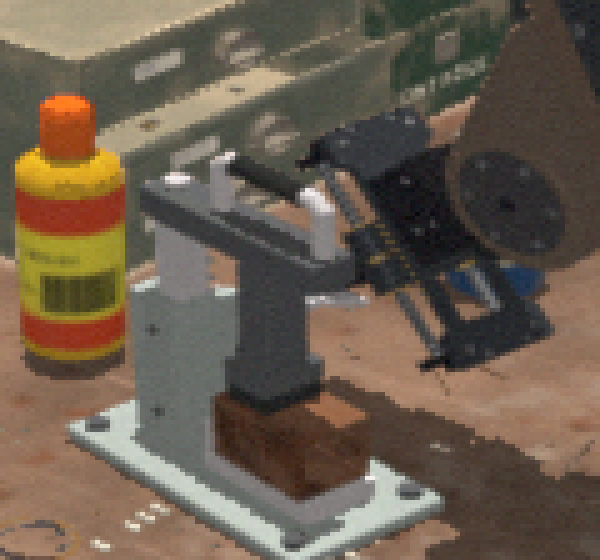

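Call:
drive_tool --moves '[[-1,[-0.5,-6,-5.5],[0,0,0]],[-1,[-1,-15,-13.5],[0,0,0]],[-1,[-1,-26,-23],[0,0,0]],[-1,[0,-40,-36],[0,0,0]],[-1,[0,-50,-45],[0,0,0]],[-1,[2,-40,-65],[0,0,0]],[-1,[5,-20,-95],[0,0,0]],[-1,[10,0,-125],[0,0,0]],[-1,[15,20,-150],[0,0,0]],[-1,[15,20,-155],[0,0,0]],[-1,[15,20,-155],[0,0,0]]]'

```text
time: 24.98
eef_pos: [0.525, -0.1008, 0.1774]
eef_rot: [-1.589, 1.9, -0.844]
contact_force: [0.9, -0.2, 0.4]
grip_width: 0.001
```

```bash
python3 - <<'E'
from kin import *
st=manip.state();print(st['time'],st['contact_force'],w2hl(st['eef_pos']).round(4),np.abs(st['qvel']).max())
s,S=shot("scene","s19.png");w,W=shot("wrist","w19.png");t,T=shot("top","t19.png")
cv2.imwrite('pics/s19a.png',cv2.resize(s[130:270,230:350],None,fx=5,fy=4,interpolation=0))
cv2.imwrite('pics/t19a.png',cv2.resize(t[140:275,130:350],None,fx=3.5,fy=3.5,interpolation=2))
for n in ("thumb_plate","handle","pad"): print(n,manip.pinpoint("scene",n)[:1],manip.pinpoint("wrist",n)[:1],manip.pinpoint("top",n)[:1])
print("thumb locked expected",proj(S,hl2w([.054,-.108,.114])),proj(W,hl2w([.054,-.108,.114])),proj(T,hl2w([.054,-.108,.114])))
for a,b in (("pipe_stub",(378.2,235.6)),("steel_block",(182.2,286.7)),("tin",(328.3,199.7))): print(a,manip.pinpoint("scene",a)[:1],b)
E
```

```text
24.9833 [ 0.88832379 -0.19717578  0.4076132 ] [-0.072  -0.1295  0.1774] 0.07255128311982947
thumb_plate [] [{'uv': [246.9, 218.3], 'conf': 0.93}] [{'uv': [329.2, 181.8], 'conf': 0.5}]
handle [{'uv': [378.8, 235.0], 'conf': 0.24}] [] [{'uv': [282.0, 185.3], 'conf': 0.96}]
pad [{'uv': [287.7, 229.7], 'conf': 0.81}] [] [{'uv': [287.4, 201.5], 'conf': 0.92}]
thumb locked expected [[295.65083239 192.78915418]] [[248.16963376 217.86943506]] [[327.675285   181.00699471]]
pipe_stub [{'uv': [376.8, 234.8], 'conf': 0.63}] (378.2, 235.6)
steel_block [{'uv': [287.0, 246.4], 'conf': 0.52}] (182.2, 286.7)
tin [{'uv': [286.5, 229.2], 'conf': 0.69}] (328.3, 199.7)
```

View pics/s19a.png

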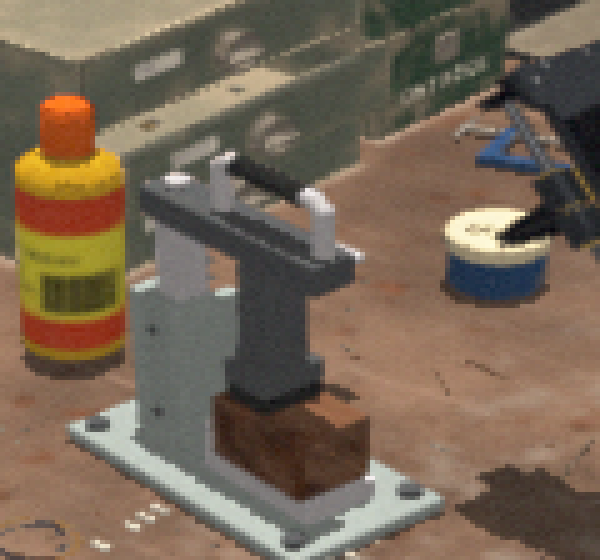

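View pics/w19.png

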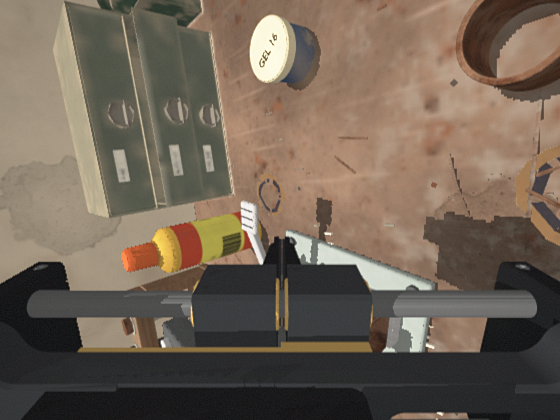

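View pics/t19a.png

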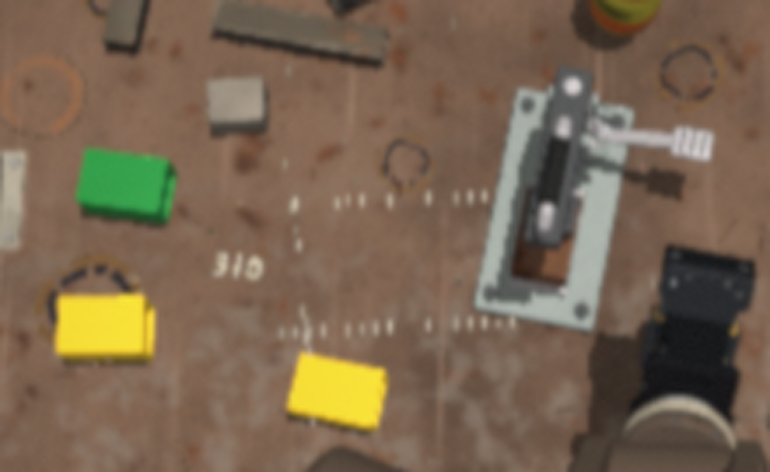

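Call:
drive_tool --moves '[[-1,[0,0,-10],[0,0,0]],[-1,[0,0,-10],[0,0,0]],[-1,[0,0,-10],[0,0,0]],[-1,[0,0,-10],[0,0,0]],[-1,[0,0,-10],[0,0,0]]]'

```text
time: 26.15
eef_pos: [0.519, -0.0995, 0.1833]
eef_rot: [-1.589, 1.899, -0.844]
contact_force: [-0.1, 0.7, 0.8]
grip_width: 0.008
```

```bash
python3 - <<'E'
from kin import *
st=manip.state();print(st['time'],st['contact_force'],np.abs(st['qvel']).max())
t=cv2.imread('pics/t19.png');t0=cv2.imread('pics/top0.png')
# tube in top view and thumb patch vs start
a=t[165:200,310:345].astype(int);b=t0[165:200,310:345].astype(int);print("thumb patch diff",np.abs(a-b).mean())
for n,(x,y) in dict(tin=(385,184),block=(198,170)).items(): print(n,np.abs(t[y-20:y+20,x-20:x+20].astype(int)-t0[y-20:y+20,x-20:x+20]).mean())
T=ld('t19.png')
for u in ((512,275),(567,286)): print("tube front top",w2hl(onz(T,np.array(u)/3.5-.4+[130,140],.08)).round(3))
print(manip.sign_off())
E
```

```text
26.15 [-0.06060341  0.67973223  0.81144087] 0.005397776872575671
thumb patch diff 1.1978231292517008
tin 1.1835416666666667
block 1.1310416666666667
tube front top [-0.082  0.024  0.08 ]
tube front top [-0.082 -0.025  0.08 ]
the job is handed in; nothing more can be done
None
```

I carried out the whole job and handed it in at about 26 s; sign-off reports no verdict. The rail went up by the handle to the 0.076 tooth and held there by itself. I then brought the rusty tube in from the front with the gripper leaning about 43°, pushed it against the stop and let go. Finally I pressed the thumb lever until the pad sank onto the tube, released it and backed away.

**Last checks**
- **Pad:** the handle's image position puts the rail at about 0.047–0.050 m, and the picture shows the pad resting on the tube.
- **Pawl:** the thumb plate is back at its locked position, within 2 px of where it should be, and the top view there matches the start.
- **Bystanders:** the tin and steel block show no change in the top view. The pipe stub's detection moved about 1.6 px. The scene-camera detections for the tin and block returned false hits, so I ignored them.
- **Arm:** it is clear of everything and still.

**Disagreement:** I have two readings for how far home the tube is. The close wrist view and the jump in pushing force (about 7 to 19 N with no further movement) say it is against the stop. A rough reading from the coarser top view puts its front edge about 6–7 mm further out, so about 5 mm short of home. That would still be within the 7 mm allowed, and I trust the contact reading more. Sideways position agreed to about 1 mm in both views, and the tube looked square to within about 1°.

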